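Gauge a bolt head in the bench caliper

ROBOT

A 6-joint arm with a two-finger parallel gripper is mounted at the origin on the work surface. World frame = base frame: x ahead of the robot, y to its left, z up, the work surface at z = 0. Lengths are in mm, angles in rad, forces in N, time in s.
With the tool pointing down it reaches from about 375 to 750 mm from the base axis. Payload 9 kg.
Tool frame: the origin (TCP) lies midway between the tips of the shut fingers; the grasp point (between the pads) lies grip_point_offset behind it (grip_point_offset is the distance from the TCP to the grasp point, in mm); x points along the fingers, z is the direction in which the jaws open and shut, and the axes are right-handed (so a half turn about x gives the same grasp; the last joint's range is limited). The gripper opens to 85 mm and grips with 20 to 120 N. Pads are 22 mm wide; open, the fingers measure 114 mm over their backs; the gripper's body (76 mm by 85 mm) begins 54 mm behind the grasp point. The pads swing forward as they close: fully open they stand 13 mm farther back than shut.
Start: joints at [-1.366, 0.104, 0.097, 1.564, 0, 1.353], TCP at [246.202, -547.194, 231.331] pointing down, gripper open.
Joint ranges: [-2.99, 2.99], [-0.84, 1.86], [-1.1, 1.16], [-1.84, 2.11], [-1.51, 1.56], [-3.14, 3.14]. Speed limits (rad/s): [2.22, 2.22, 2.57, 3.14, 3.14, 3.14].

INTERFACE

Orientations are given as a unit quaternion [w, x, y, z].
In Python, from rig import get_state, camera, sign_off, grip_point_offset gives the robot as it stands.
- The arm moves only by the tool move_arm, never from a script. Its argument "moves" is a list of rows, each an object of numbers: "tx", "ty", "tz": the shift along the tool's x, y, z normalised to -1 to 1, where 1 is 100 mm; "wx", "wy", "wz": the turn, a rotation vector about the tool's x, y, z normalised to -1 to 1, where 1 is 90 degrees; "claw": the opening, from -1 (shut) to 1 (fully open). In form: [{"tx": .., "ty": .., "tz": .., "wx": .., "wy": .., "wz": .., "claw": ..}, ...]. A call has 1 to 10 rows; each row is the pose to reach, as a shift and turn from the pose commanded when the call began, along the tool's axes at that moment; what a row does not reach only later rows make up. A row lasts 1/12 s, in which the tool goes at most 41.7 mm and 7.16 degrees, less where a joint would pass 70% of its speed; a pose out of reach is approached as far as the arm can. A call with a number of a shift or a turn outside -1 to 1 is refused whole. A call with a gripper value outside its range is refused whole. The fingers move at their own pace and stop on an object; "squeeze" is the grip in N (left out, the last holds). Time passes only in rows, so rows that repeat a pose let the fingers close. It gives the time, the measured TCP pose, the force and the opening at its end, in the units of the state.
- get_state(): the state, without advancing time (a new reading comes with each control period).
- camera(name): name is "scene" or "top" or "wrist"; returns a dict with "pixels" (480x640x3 uint8, red, green, blue), "z_map" (480x640 float32, mm along the optical axis (not along the pixel's ray), 0 where there is no reading), "intrinsics" (3x3 intrinsics, pixels), "R" (3x3) and "t" (3): a world point X has camera coordinates R X + t. Camera axes: x right, y down, z forward; pixel columns grow to the right and rows downward; lengths in mm; the calibration is good to about 2 mm. The wrist camera is an equidistant fisheye: a pixel r from the principal point sees the ray r / f radians off the axis. A picture is of the moment at which its call begins.
- sign_off(): hands the job in, once; it reports no verdict.
The state is a dict: "t": time; "joint_positions": joint angles; "joint_vel": joint speeds; "effort": joint torques, N m; "tool_pos": TCP position; "ee_rot": TCP orientation; "ft_force": force on the tool from outside, world axes, zero at the start; "moment": the same for the moment, N m; "gripper_width": finger opening in mm.
Only numpy, scipy, OpenCV 4.12 (cv2) and the standard library are available. Lean on these libraries where they do the work, as an engineer would, in place of code of your own. Each camera call takes 0.05 s, during which the arm holds its last target.

TASK

Stand the big hex-head bolt head-down on the bed of the bench caliper, between the open jaws under the lamp bar, with two flats of its head facing the jaws, and let go of it. Then slide the moving jaw shut by its sprung thumb grip until the head is held between both jaws and the grip is pressed well over half of its spring travel but not hard against its stop, and let go, leaving the bolt upright with the jaws closed on its flats. Keep off the lamp bar and leave the other bolts and things where they are.

Things in the scene. Friction and masses are not known exactly. Their poses are not given: they have to be found in the camera images.
- hex_bolt: The bolt to gauge: plain steel, standing upside down on its hexagonal head. Head 36 mm across flats, 15 mm high; above it a round shank 24 mm in diameter, 57 mm long; 72 mm tall in all, 0.25 to 0.42 kg. Origin: centre of the underside of the head; z up along the shank; flats face +y and -y (and every 60 degrees from there), corners point along +x and -x.
- caliper: Bench caliper, fixed, turned in yaw. Grey base plate 110 (x) x 290 (y, from -220 to +70) x 12 mm. Origin on the bench under where the bolt's axis ends up once the jaws are shut on it; z up. The jaws close along y: fixed jaw on the +y side, moving jaw on the -y side. The bed between them is open towards -x (the robot); a rail 14 mm high stands at x = +29 to +43 mm.
- bed (a point): Point on the top of the base plate (the bed), 12 mm straight above the caliper's origin, same axes. The fixed jaw's face is at y = +18 mm here; a seated bolt's origin may be within 10 mm of x = 0.
- fixed_jaw: Fixed jaw: steel block on the bed, 40 mm (x, centred) x 20 mm (y) and 16 mm high above the bed; its measuring face looks to -y, at y = +18 mm in the caliper's frame. Origin is that of the caliper.
- jaw: Moving jaw. Origin: bottom middle of its measuring face, on bed level; axes as the caliper's, face looks to +y. Face block 40 (x) x 25 (y) x 16 mm; behind it, y = -25 to -95 mm, the carriage: x from -17 to +45 mm, 22 mm high, with a dark readout to 34 mm at x > +15 mm. It slides along y only: origin at bed y = -102 to -62 mm at the start, -18 mm when shut on the bolt. A drag of about 3 N holds it where left.
- thumb_grip (a point): Grasp point of the moving jaw's thumb grip, a black ribbed bar 16 mm wide (y), 14 mm thick, leaning 35 degrees from vertical towards the caliper's -x (the robot). Its z axis points up along the bar, y as the caliper's. The bar ends 20 mm above this point and meets the carriage 35 mm below it. At rest it lies 70 mm behind the moving jaw's face, 66 mm above the bench. Sprung: see joint thumb.
- thumb (a joint): Spring travel of the thumb grip against the moving jaw, along +y, in m: 0 at rest, 0.018 at its hard stop. Spring about 0.9 N per mm. Pushed to +y, the grip takes the jaw along (some 3 to 4 mm of spring travel overcomes the drag); once the jaw is shut on the bolt the grip moves on and the spring loads the jaw. It springs back when let go.
- lamp: Aluminium lamp bar over the caliper: x from +8 to +46 mm, y from -220 to +70 mm, underside 174 mm and top 197 mm above the bench, on two thin posts at x = +40 mm, y = -214 and +64 mm. Origin and axes are those of the caliper. It blocks a tool pointing straight down at the bed: come in tilted, from the robot's side.
- round_bolt: Bystander: bolt of the same height (72 mm) and shank (24 mm) as the hex bolt, but with a round head 36 mm in diameter, 24 mm high; stands on its head. Origin: underside centre.
- small_bolt: Bystander: small hex-head bolt standing on its head, 24 mm across flats, shank 16 mm, 55 mm tall. Origin: underside centre.
- nut: Bystander: loose hex nut, 36 mm across flats, 19 mm high, lying flat. Origin: underside centre.
- wrench: Bystander: steel open wrench 180 mm long lying flat on the bench. Its axis is x.
- washer: Bystander: flat washer, 44 mm in diameter, 4 mm thick, lying flat.
- tub: Bystander: black plastic tub 180 x 200 x 100 mm with bolts in it. Origin: underside centre.
- bowl: Bystander: white bowl, 136 mm across the rim, 55 mm high. Origin: underside centre.
Not all that is in view belongs to the job. Leave any yellow look-alike of the hex_bolt alone.

How it is judged (in metres and radians):
On the way, in this order (a step that is already met when the one before it is completed fails the run):
1. the hex bolt stands head-down on the bed between the open jaws, let go (x of hex_bolt in the frame of bed between -0.012 and 0.012 m and z of hex_bolt in the frame of bed between -0.003 and 0.003 m and angle between hex_bolt's own z axis and vertical below 0.06 rad and contact force between the fingers and hex_bolt below 0.1 N and y of jaw in the frame of bed below -0.027 m and y of hex_bolt in the frame of bed below 0.002 m and y of hex_bolt in the frame of jaw above 0.016 m), for 0.2 s.
2. the moving jaw presses the head against the fixed jaw with more than 4 N, nobody holding the bolt (x of hex_bolt in the frame of bed between -0.012 and 0.012 m and z of hex_bolt in the frame of bed between -0.003 and 0.003 m and angle between hex_bolt's own z axis and vertical below 0.06 rad and contact force between the fingers and hex_bolt below 0.1 N and contact force between jaw and hex_bolt above 4 N and contact force between fixed_jaw and hex_bolt above 3 N), for 0.2 s.
At the end, for the whole second after the job is handed in: The hex bolt stands head-down on the bed, upright within 0.06 rad, within 12 mm (x) and 3 mm (y) of the bed point, released and at rest; the moving jaw is shut on two flats of its head (gap 34.2 to 37.8 mm) and at rest; the thumb grip has sprung back (under 3 mm) (x of hex_bolt in the frame of bed between -0.012 and 0.012 m and z of hex_bolt in the frame of bed between -0.003 and 0.003 m and angle between hex_bolt's own z axis and vertical below 0.06 rad and contact force between the fingers and hex_bolt below 0.1 N and y of jaw in the frame of bed between -0.0198 and -0.0162 m and value of joint thumb below 0.003 m and y of hex_bolt in the frame of bed between -0.003 and 0.003 m and linear speed of hex_bolt below 0.01 m/s and linear speed of jaw below 0.005 m/s); the robot touches nothing.
It fails at once if the jaw is rammed: more than 30 N between the moving jaw and the bolt (contact force between jaw and hex_bolt above 30 N).
It fails at once if the lamp bar is hit with more than 15 N (contact force between anything else and lamp above 15 N).
It fails at once if another bolt or bystander is moved more than 30 mm or a bolt knocked over (distance of any of round_bolt, small_bolt, nut, wrench, washer, tub, bowl from where it was at the start of the episode above 0.03 m or angle between any of round_bolt, small_bolt's own z axis and vertical above 0.5 rad).
It also fails if it takes over 58 s, if anything falls off the work surface, if the arm or the gripper's body presses on something with over 40 N, if the wrist force passes 120 N, or if a joint passes its speed limit or range.

## Working session

There is one attempt and no reset: what is moved stays moved. The work goes in short steps, Python scripts to look and compute and a tool call to move; the robot and the scene stay as the last step left them, time stands still between calls to the robot, and variables do not carry over. Pictures are saved under pics/ and viewed, and the job is handed in when it is done.

Besides the shell and the picture viewer there is one more tool, called after ">>>" as name(argument=value, ...) on one line, values as JSON. move_arm: Moves the arm, as the interface text tells. Its arguments: {"type":"object","properties":{"moves":{"type":"array"},"squeeze":{"type":"number"}},"required":["moves"]}

```bash
ls; mkdir -p pics; python3 - <<'E'
from rig import get_state, camera, grip_point_offset
import cv2, numpy as np, pickle
print(grip_point_offset, get_state())
for n in ["scene","top","wrist"]:
    c=camera(n); pickle.dump(c,open(f"{n}0.pkl","wb"))
    cv2.imwrite(f"pics/{n}0.png",cv2.cvtColor(c["pixels"],cv2.COLOR_RGB2BGR))
    print(n,c["intrinsics"],c["R"],c["t"])
E
```

```text
pics
18.700000000000003 {'t': 0.0, 'joint_positions': array([-1.36569723e+00,  1.04718053e-01,  9.64225841e-02,  1.56389936e+00,
        8.29243178e-06,  1.35313864e+00]), 'joint_vel': array([ 0.00096616, -0.00017698, -0.00017179, -0.00060006, -0.00010239,
       -0.00056763]), 'effort': array([ 1.33192821e-04, -5.56949079e+01,  5.03636634e+01,  1.75915402e-02,
       -4.74670123e-04, -9.73637725e-06]), 'tool_pos': array([ 246.12657068, -546.80915672,  230.48565784]), 'ee_rot': array([ 0.59342975,  0.3843212 ,  0.59412042, -0.38361345]), 'ft_force': array([ 0.64075891, -0.35029983,  0.28808741]), 'moment': array([0.00393709, 0.00662479, 0.04370521]), 'gripper_width': 85.29329444194944}
scene [[523.11626917   0.         319.79325889]
 [  0.         523.11626917 241.82472565]
 [  0.           0.           1.        ]] [[-0.17065343  0.9852128  -0.01526906]
 [ 0.84974667  0.13930858 -0.50845228]
 [-0.49880659 -0.09974396 -0.86095478]] [  55.9891804  -416.63622216 1297.93932372]
top [[511.97341314   0.         319.82260459]
 [  0.         511.97341314 238.31110527]
 [  0.           0.           1.        ]] [[-0.02332602 -0.99948046 -0.02224201]
 [-0.99435239  0.02549891 -0.10302003]
 [ 0.10353366  0.01971335 -0.99443057]] [  68.90123007  550.73278008 1193.77427645]
wrist [[371.64829954   0.         319.12006307]
 [  0.         371.64829954 240.5956391 ]
 [  0.           0.           1.        ]] [[ 4.10289546e-01 -9.11955308e-01  6.90764532e-05]
 [-8.67784493e-01 -3.90393765e-01  3.07478100e-01]
 [-2.80379319e-01 -1.26214994e-01 -9.51555155e-01]] [-599.72478861  -40.09463483  379.10515573]
```

View pics/scene0.png

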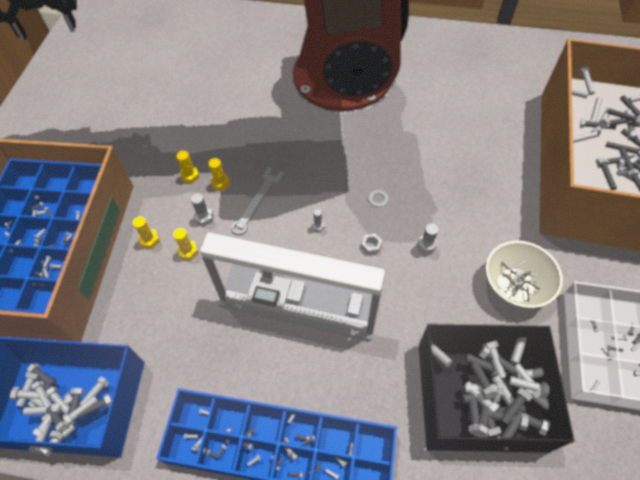

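View pics/top0.png

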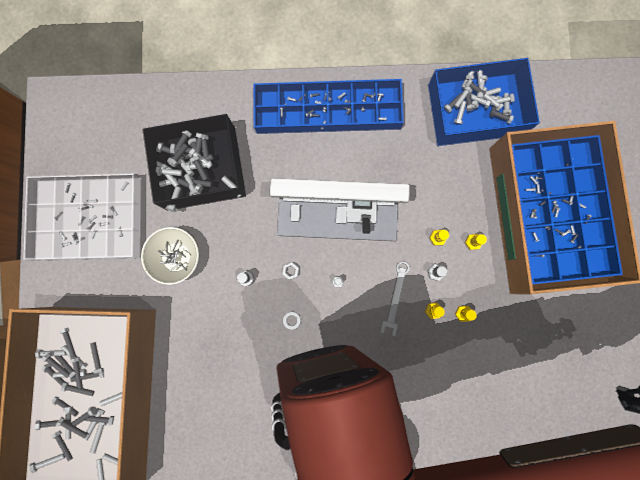

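View pics/wrist0.png

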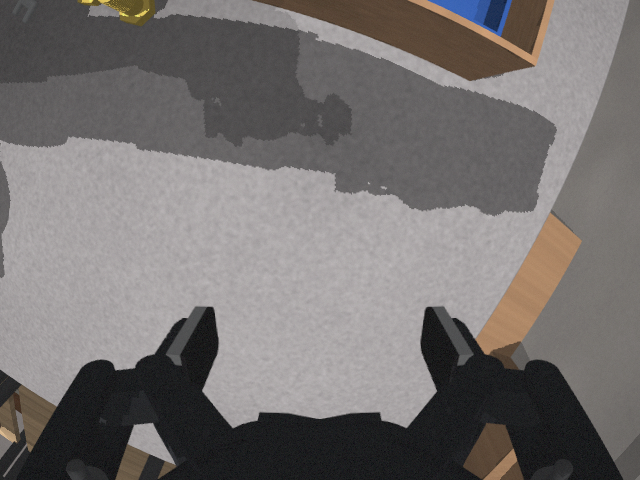

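```bash
python3 - <<'E'
import cv2, numpy as np
t=cv2.imread("pics/top0.png"); s=cv2.imread("pics/scene0.png")
def cr(im,x,y,w,h,k): return cv2.resize(im[y:y+h,x:x+w],None,fx=k,fy=k,interpolation=cv2.INTER_CUBIC)
cv2.imwrite("pics/calT.png",cr(t,262,165,160,90,5))
a=cr(t,415,245,50,50,6);b=cr(t,222,255,50,50,6)
c=cr(s,175,180,50,50,6);d=cr(s,403,215,50,50,6)
cv2.imwrite("pics/bolts.png",np.vstack([np.hstack([a,b]),np.hstack([c,d])])[:600])
cv2.imwrite("pics/calS.png",cr(s,195,225,200,120,4))
E
```

```text
(no output)
```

View pics/calT.png

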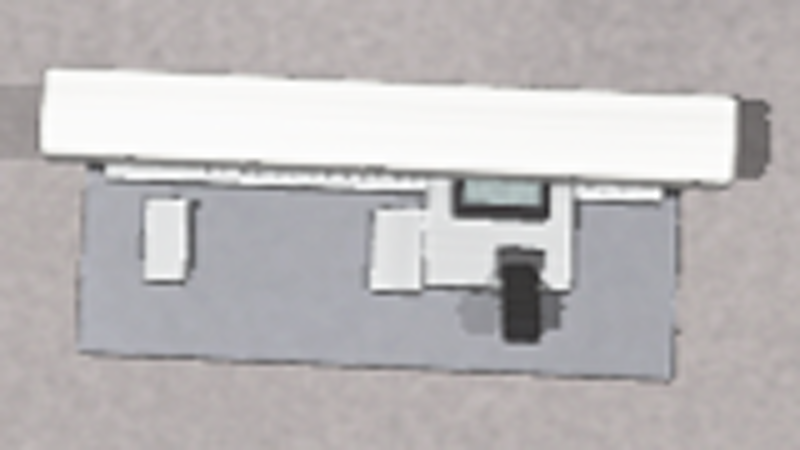

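View pics/bolts.png

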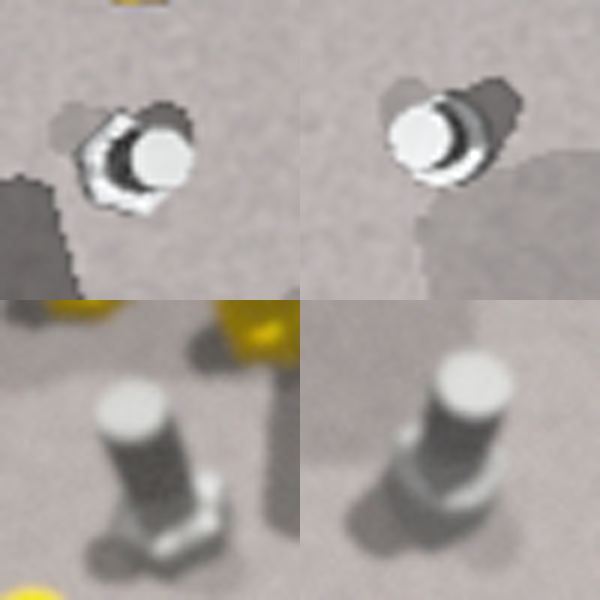

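View pics/calS.png

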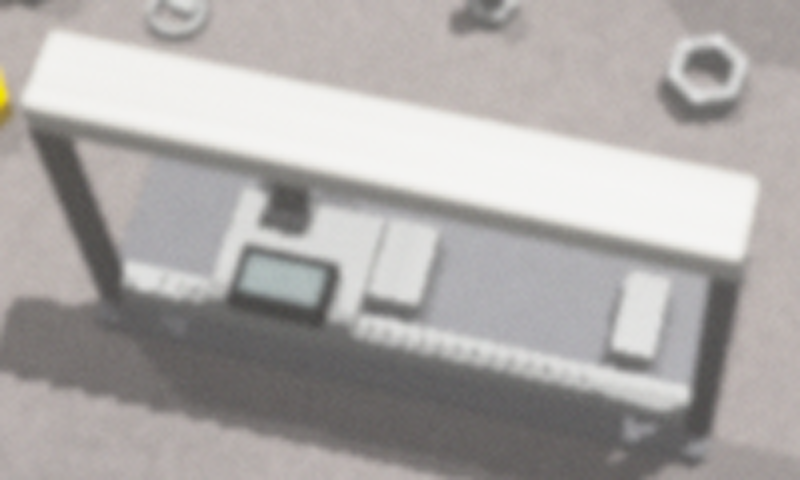

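```bash
cat > h.py <<'E'
import numpy as np, cv2, pickle
from scipy.optimize import least_squares
def proj(c,X):
    X=np.atleast_2d(X); p=X@c["R"].T+c["t"]; K=c["intrinsics"]
    return np.c_[K[0,0]*p[:,0]/p[:,2]+K[0,2],K[1,1]*p[:,1]/p[:,2]+K[1,2]]
def cloud(c):
    z=c["z_map"];K=c["intrinsics"];v,u=np.mgrid[0:480,0:640]
    P=np.dstack([(u-K[0,2])*z/K[0,0],(v-K[1,2])*z/K[1,1],z])
    W=(P-c["t"])@c["R"]; W[z==0]=np.nan; return W
def rot(a): return np.array([[np.cos(a),-np.sin(a),0],[np.sin(a),np.cos(a),0],[0,0,1]])
def atz(c,uv,z):
    K=c["intrinsics"];d=np.linalg.inv(K)@[uv[0],uv[1],1.];d=c["R"].T@d;o=-c["R"].T@c["t"]
    return o+d*(z-o[2])/d[2]
E
python3 - <<'E'
from h import *
T=pickle.load(open("top0.pkl","rb"));S=pickle.load(open("scene0.pkl","rb"))
fT=[((-55,70,12),(78,352)),((-55,-220,12),(671,381)),((20,38,28),(145,200)),((20,18,28),(188,200)),((-20,18,28),(187,282)),((-20,38,28),(145,281)),((46,70,197),(44,70)),((46,-220,197),(737,97)),((8,70,197),(42,157))]
M=np.array([f[0] for f in fT],float);U=np.array([f[1] for f in fT],float)/5+[262,165]-0.4
def f(p,full=False):
    return (proj(T,M@rot(p[2]).T+[p[0],p[1],0])-U).ravel()
r=least_squares(f,[500,0,0]);print(r.x,np.round(r.fun.reshape(-1,2),1))
# scene
fS=[((46,70,197),(757,182)),((8,-220,197),(55,32)),((8,70,197),(735,0)),((46,-220,197),(25,100)),((46,70,174),(742,268))]
for C,n in((T,'T'),(S,'S')):
    W=cloud(C)
    x,y,a=r.x
    L=(W.reshape(-1,3)-[x,y,0])@rot(a)
    for nm,b in (("lamp",(10,44,-215,65,185,210)),("bed",(-50,-25,-215,65,5,18)),("fixtop",(-15,15,22,34,20,36)),("bench",(-150,-80,-200,50,-10,10))):
        m=(L[:,0]>b[0])&(L[:,0]<b[1])&(L[:,1]>b[2])&(L[:,1]<b[3])&(L[:,2]>b[4])&(L[:,2]<b[5])
        print(n,nm,m.sum(),np.nanmedian(L[m],0).round(1))
P=r.x
for nm,X in (("fix",(0,28,28)),("lampc",(27,-75,197))):
    print(nm,proj(S,rot(P[2])@np.array(X)+[P[0],P[1],0]),proj(T,rot(P[2])@np.array(X)+[P[0],P[1],0]))
# bolt: shank top centre
print("T top",atz(T,(415+162/6-.4,245+159/6-.4),72),"S top",atz(S,(175+133/6-.4,180+110/6-.4+0),72))
print("S fix corners near/far")
for q in ((668,278),(628,270),(607,345),(655,357)): print((atz(S,(195+q[0]/4,225+q[1]/4),28)-[P[0],P[1],0])@rot(P[2]))
# jaw face, thumb
for q,z in (((373,209),28),((370,290),28)): print("jaw",(atz(T,(262+q[0]/5-.4,165+q[1]/5-.4),z)-[P[0],P[1],0])@rot(P[2]))
W=cloud(T)
L=(W.reshape(-1,3)-[P[0],P[1],0])@rot(P[2])
m=(L[:,2]>50)&(L[:,2]<100)&(L[:,0]<5)&(L[:,0]>-60)&(L[:,1]>-200)&(L[:,1]<0);print("thumb",m.sum(),L[m].mean(0),L[m].min(0),L[m].max(0))
E
```

```text
[ 6.13436424e+02  8.61313277e+01 -7.12321107e-02] [[-0.3  0.5]
 [ 0.8  0.1]
 [ 0.6 -0.1]
 [ 0.2  0.3]
 [-0.4  0.3]
 [-0.3  0.1]
 [-0.2 -0.7]
 [ 0.5 -0.2]
 [-0.8 -0.2]]
T lamp 2183 [ 26.7 -75.2 196.7]
T bed 1123 [-37.9 -70.7  11.7]
T fixtop 63 [-0.1 27.6 27.8]
T bench 2867 [-114.1  -78.    -0.2]
S lamp 3191 [ 28.6 -70.6 197. ]
S bed 300 [-27.6 -69.2  11.9]
S fixtop 99 [ 0.5 28.2 27.9]
S bench 2929 [-119.8  -76.5    0.2]
fix [[354.23617173 300.94063868]] [[294.85426854 212.87780822]]
lampc [[290.02614758 257.39156877]] [[339.22335014 189.81570798]]
T top [ 465.63194929 -221.02610776   72.        ] S top [ 468.17477392 -219.12438482   72.        ]
S fix corners near/far
[-15.94796019  39.18621213  28.        ]
[-15.61028408  20.47629033  28.        ]
[23.00728065 19.0739488  28.        ]
[23.63597461 41.32006547 28.        ]
jaw [ 20.14832819 -70.63836601  28.        ]
jaw [-19.17094713 -70.95426283  28.        ]
thumb 110 [ -30.98616915 -140.0942123    71.94015469] [ -47.12049521 -149.08311262   50.43720937] [ -12.87514474 -131.79670456   87.38229604]
```

```bash
python3 - <<'E'
from h import *
from rig import get_state
from scipy.spatial.transform import Rotation as R
s=get_state();q=s["ee_rot"];M=R.from_quat([q[1],q[2],q[3],q[0]]).as_matrix();print(M.round(3), np.degrees(np.arctan2(M[1,2],M[0,2])))
C=pickle.load(open("wrist0.pkl","rb"));cc=-C["R"].T@C["t"];print("cam in tool",M.T@(cc-s["tool_pos"]), "axis in tool",(M.T@C["R"].T).round(3))
T=pickle.load(open("top0.pkl","rb"));S=pickle.load(open("scene0.pkl","rb"))
for n,u in (("y1",(440,236)),("y2",(477,240)),("y3",(436,310)),("y4",(467,313)),("round",(243,276)),("wr1",(403,268)),("wr2",(389,331)),("small",(338,280)),("nut",(291,270)),("washer",(291,321))): print(n,atz(T,u,72 if n[0] in'yr' else 10).round(0)[:2])
s=cv2.imread("pics/scene0.png");t=cv2.imread("pics/top0.png")
def cr(im,x,y,w,h,k): return cv2.resize(im[y:y+h,x:x+w],None,fx=k,fy=k,interpolation=cv2.INTER_CUBIC)
cv2.imwrite("pics/hexTS.png",np.hstack([cr(t,425,258,26,26,15),cr(s,188,190,26,38,15)[:390]]))
E
```

```text
[[-0.     0.912  0.41 ]
 [ 0.001  0.41  -0.912]
 [-1.     0.    -0.001]] -65.77764748574499
cam in tool [-142.38748175   78.37597219   -0.19091027] axis in tool [[-0.001 -0.308  0.951]
 [ 0.    -0.951 -0.308]
 [ 1.    -0.     0.001]]
y1 [ 546. -221.]
y2 [ 535. -305.]
y3 [ 378. -204.]
y4 [ 370. -274.]
round [465. 233.]
wr1 [ 477. -142.]
wr2 [ 329. -103.]
small [452.  14.]
nut [479. 127.]
washer [357. 129.]
```

View pics/hexTS.png

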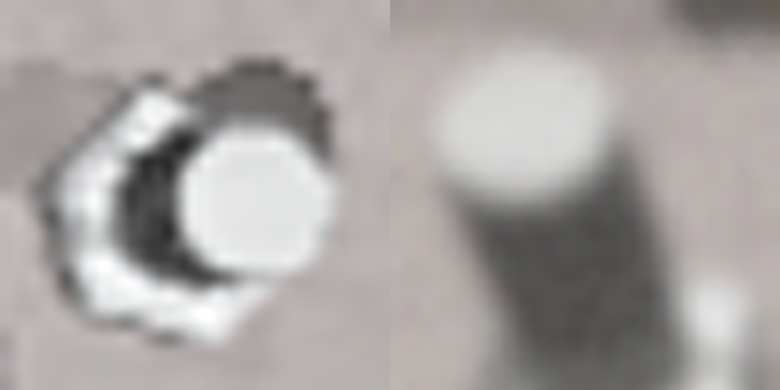

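```bash
python3 - <<'E'
from h import *
T=pickle.load(open("top0.pkl","rb"))
U=np.array([(150,82),(45,190),(75,300),(225,340)],float)/15+[425,258]-.47
W=np.array([atz(T,u,15 if i<2 else 15) for i,u in enumerate(U)]);print(W.round(1))
def f(p):
    a=p[2]+np.arange(4)*np.pi/3
    return (W[:,:2]-np.c_[p[0]+20.8*np.cos(a),p[1]+20.8*np.sin(a)]).ravel()
for a0 in np.arange(0,6.3,.5):
    r=least_squares(f,[467,-220,a0]);
    if r.cost<200: print(r.x,np.degrees(r.x[2])%60,r.cost,r.fun.round(1))
E
```

```text
[[ 487.3 -217.4   15. ]
 [ 470.5 -199.9   15. ]
 [ 453.  -203.9   15. ]
 [ 446.1 -227.3   15. ]]
[ 4.66317074e+02 -2.20898643e+02  2.34985752e-01] 13.463691858710467 6.683584765994802 [ 0.8 -1.3 -1.7  1.   0.9  1.9 -0.  -1.6]
[ 4.66317077e+02 -2.20898642e+02  2.34986046e-01] 13.463708674293834 6.683584765993423 [ 0.8 -1.3 -1.7  1.   0.9  1.9 -0.  -1.6]
[ 4.66317076e+02 -2.20898642e+02  2.34985949e-01] 13.463703124836996 6.683584765980099 [ 0.8 -1.3 -1.7  1.   0.9  1.9 -0.  -1.6]
[ 4.66317077e+02 -2.20898642e+02  2.34986043e-01] 13.463708493685349 6.6835847659928245 [ 0.8 -1.3 -1.7  1.   0.9  1.9 -0.  -1.6]
[ 4.66317076e+02 -2.20898642e+02  2.34985946e-01] 13.463702939001585 6.683584765979961 [ 0.8 -1.3 -1.7  1.   0.9  1.9 -0.  -1.6]
[ 4.66317075e+02 -2.20898642e+02  2.34985861e-01] 13.46369810653457 6.68358476597966 [ 0.8 -1.3 -1.7  1.   0.9  1.9 -0.  -1.6]
[ 4.66317076e+02 -2.20898642e+02  2.34985929e-01] 13.463702004888557 6.683584765979063 [ 0.8 -1.3 -1.7  1.   0.9  1.9 -0.  -1.6]
[ 466.31707446 -220.8986427     6.51817107] 13.46369217260633 6.683584765993607 [ 0.8 -1.3 -1.7  1.   0.9  1.9 -0.  -1.6]
[ 466.3170749  -220.8986426     6.51817111] 13.463695024508013 6.683584765985062 [ 0.8 -1.3 -1.7  1.   0.9  1.9 -0.  -1.6]
[ 466.31707456 -220.89864268    6.51817108] 13.463692833670223 6.683584765991288 [ 0.8 -1.3 -1.7  1.   0.9  1.9 -0.  -1.6]
[ 466.31707693 -220.89864211    6.51817135] 13.463708306966396 6.683584765992259 [ 0.8 -1.3 -1.7  1.   0.9  1.9 -0.  -1.6]
[ 466.31707472 -220.89864264    6.51817109] 13.463693855528334 6.683584765988127 [ 0.8 -1.3 -1.7  1.   0.9  1.9 -0.  -1.6]
[ 466.31707767 -220.89864193    6.51817143] 13.463713155356686 6.683584766014134 [ 0.8 -1.3 -1.7  1.   0.9  1.9 -0.  -1.6]
```

```bash
cat >> h.py <<'E'
from scipy.spatial.transform import Rotation as Rn
def mat(q): return Rn.from_quat([q[1],q[2],q[3],q[0]]).as_matrix()
def tool(psi,th):
    psi,th=np.radians([psi,th]); f=np.array([np.cos(psi),np.sin(psi),0])
    x=np.sin(th)*f+np.array([0,0,-np.cos(th)]); z=np.array([-np.sin(psi),np.cos(psi),0])
    return np.c_[x,np.cross(z,x),z]
def plan(G,psi,th=35,back=0):
    from rig import get_state
    s=get_state();M=mat(s["ee_rot"]);N=tool(psi,th)
    p=np.array(G)+(18.7-back)*N[:,0]
    d=M.T@(p-s["tool_pos"])/100; w=Rn.from_matrix(M.T@N).as_rotvec()/(np.pi/2)
    print("tcp goal",p.round(1),"now",s["tool_pos"].round(1),"d",d.round(3),"w",w.round(3),"rows",np.linalg.norm(d)*100/41.7,np.linalg.norm(w)*90/7.16,"t",round(s["t"],2),"w",round(s["gripper_width"],1))
    return s,M,N
E
python3 -c "
from h import *
plan([466.8,-220.3,48],-46.5,35,130)"
```

```text
tcp goal [ 422.9 -174.   139.2] now [ 246.1 -546.9  230.7] d [ 0.919  3.141 -2.675] w [-1.171 -0.37  -0.263] rows 10.136867226769837 15.784660955426407 t 0.15 w 85.4
```

>>> move_arm(moves=[{"tx":0.1,"ty":1,"tz":-0.85,"wx":-0.6,"wy":-0.19,"wz":-0.13,"claw":1},{"tx":0.1,"ty":1,"tz":-0.85,"wx":-0.6,"wy":-0.19,"wz":-0.13,"claw":1},{"tx":0.1,"ty":1,"tz":-0.85,"wx":-0.6,"wy":-0.19,"wz":-0.13,"claw":1},{"tx":0.1,"ty":1,"tz":-0.85,"wx":-0.6,"wy":-0.19,"wz":-0.13,"claw":1},{"tx":0.1,"ty":1,"tz":-0.85,"wx":-0.6,"wy":-0.19,"wz":-0.13,"claw":1},{"tx":0.1,"ty":1,"tz":-0.85,"wx":-0.6,"wy":-0.19,"wz":-0.13,"claw":1},{"tx":0.1,"ty":1,"tz":-0.85,"wx":-0.6,"wy":-0.19,"wz":-0.13,"claw":1},{"tx":0.1,"ty":1,"tz":-0.85,"wx":-0.6,"wy":-0.19,"wz":-0.13,"claw":1},{"tx":0.1,"ty":1,"tz":-0.85,"wx":-0.6,"wy":-0.19,"wz":-0.13,"claw":1}])

```text
t: 0.9
tool_pos: [302.4, -427.8, 220.9]
ee_rot: [0.741, -0.048, 0.646, -0.179]
ft_force: [-0.5, 0.4, -0.8]
gripper_width: 85.6
```

```bash
python3 -c "
from h import *
plan([466.8,-220.3,48],-46.5,35,130)"
```

```text
tcp goal [ 422.9 -174.   139.2] now [ 302.4 -427.8  220.9] d [0.059 2.856 0.632] w [-0.569 -0.175 -0.129] rows 7.01636292778325 7.654529898707768 t 0.9 w 85.6
```

>>> move_arm(moves=[{"tx":0,"ty":0.5,"tz":0.1,"wx":-0.28,"wy":-0.09,"wz":-0.06},{"tx":0,"ty":1,"tz":0.25,"wx":-0.57,"wy":-0.175,"wz":-0.13},{"tx":0,"ty":1,"tz":0.25,"wx":-0.57,"wy":-0.175,"wz":-0.13},{"tx":0,"ty":1,"tz":0.25,"wx":-0.57,"wy":-0.175,"wz":-0.13},{"tx":0,"ty":1,"tz":0.25,"wx":-0.57,"wy":-0.175,"wz":-0.13},{"tx":0,"ty":1,"tz":0.25,"wx":-0.57,"wy":-0.175,"wz":-0.13},{"tx":0,"ty":1,"tz":0.25,"wx":-0.57,"wy":-0.175,"wz":-0.13},{"tx":0,"ty":1,"tz":0.25,"wx":-0.57,"wy":-0.175,"wz":-0.13}])

```text
validation failed for argument at $.mo...
```

```bash
python3 -c "
from h import *
plan([466.8,-220.3,48],-46.5,35,130)"
```

```text
tcp goal [ 422.9 -174.   139.2] now [ 302.4 -427.8  220.9] d [0.059 2.856 0.632] w [-0.569 -0.175 -0.129] rows 7.01636292778325 7.654529898707768 t 0.9 w 85.6
```

>>> move_arm(moves=[{"tx":0,"ty":0.5,"tz":0.1,"wx":-0.28,"wy":-0.09,"wz":-0.06,"claw":1},{"tx":0,"ty":1,"tz":0.25,"wx":-0.57,"wy":-0.175,"wz":-0.13,"claw":1},{"tx":0,"ty":1,"tz":0.25,"wx":-0.57,"wy":-0.175,"wz":-0.13,"claw":1},{"tx":0,"ty":1,"tz":0.25,"wx":-0.57,"wy":-0.175,"wz":-0.13,"claw":1},{"tx":0,"ty":1,"tz":0.25,"wx":-0.57,"wy":-0.175,"wz":-0.13,"claw":1},{"tx":0,"ty":1,"tz":0.25,"wx":-0.57,"wy":-0.175,"wz":-0.13,"claw":1},{"tx":0,"ty":1,"tz":0.25,"wx":-0.57,"wy":-0.175,"wz":-0.13,"claw":1},{"tx":0,"ty":1,"tz":0.25,"wx":-0.57,"wy":-0.175,"wz":-0.13,"claw":1}])

```text
t: 1.57
tool_pos: [386.8, -378.7, 201.1]
ee_rot: [0.706, -0.416, 0.569, 0.072]
ft_force: [-0.0, 0.1, -0.2]
gripper_width: 85.4
```

```bash
python3 -c "
from h import *
plan([466.8,-220.3,48],-46.5,35,130)"
```

```text
tcp goal [ 422.9 -174.   139.2] now [ 386.8 -378.7  201.1] d [-0.101  1.423  1.634] w [-0.016 -0.005 -0.052] rows 5.201561329158146 0.6868446279132805 t 1.57 w 85.4
```

>>> move_arm(moves=[{"tx":-0.1,"ty":0.3,"tz":0.35,"wx":-0.02,"wy":-0.005,"wz":-0.05,"claw":1},{"tx":-0.1,"ty":0.6,"tz":0.7,"wx":-0.02,"wy":-0.005,"wz":-0.05,"claw":1},{"tx":-0.1,"ty":0.85,"tz":1,"wx":-0.02,"wy":-0.005,"wz":-0.05,"claw":1},{"tx":-0.1,"ty":0.85,"tz":1,"wx":-0.02,"wy":-0.005,"wz":-0.05,"claw":1}])

```text
t: 1.9
tool_pos: [464.1, -303.4, 174.8]
ee_rot: [0.701, -0.437, 0.56, 0.064]
ft_force: [-0.1, 0.3, 1.1]
gripper_width: 85.1
```

```bash
python3 -c "
from h import *
plan([466.8,-220.3,48],-46.5,35,130)"
```

```text
tcp goal [ 422.9 -174.   139.2] now [ 464.1 -303.4  174.8] d [-0.368  1.222  0.587] w [-0.    -0.007 -0.025] rows 3.3686917105469214 0.3277172589052221 t 1.9 w 85.1
```

>>> move_arm(moves=[{"tx":-0.1,"ty":0.35,"tz":0.17,"wx":0,"wy":-0.007,"wz":-0.025,"claw":1},{"tx":-0.2,"ty":0.7,"tz":0.35,"wx":0,"wy":-0.007,"wz":-0.025,"claw":1},{"tx":-0.37,"ty":1,"tz":0.58,"wx":0,"wy":-0.007,"wz":-0.025,"claw":1},{"tx":-0.37,"ty":1,"tz":0.58,"wx":0,"wy":-0.007,"wz":-0.025,"claw":1},{"tx":-0.37,"ty":1,"tz":0.58,"wx":0,"wy":-0.007,"wz":-0.025,"claw":1}])

```text
t: 2.32
tool_pos: [497.4, -204.0, 151.7]
ee_rot: [0.698, -0.439, 0.563, 0.06]
ft_force: [-0.2, 0.7, -0.3]
gripper_width: 85.8
```

```bash
python3 -c "
from h import *
plan([466.8,-220.3,48],-46.5,35,130)"
```

```text
tcp goal [ 422.9 -174.   139.2] now [ 497.4 -204.   151.7] d [-0.286  0.682 -0.339] w [ 0.001 -0.014 -0.022] rows 1.9507028581269308 0.3221448135380471 t 2.32 w 85.8
```

>>> move_arm(moves=[{"tx":-0.15,"ty":0.35,"tz":-0.17,"wx":0,"wy":0,"wz":0,"claw":1},{"tx":-0.286,"ty":0.68,"tz":-0.34,"wx":0,"wy":-0.01,"wz":-0.01,"claw":1},{"tx":-0.286,"ty":0.68,"tz":-0.34,"wx":0,"wy":-0.01,"wz":-0.01,"claw":1},{"tx":-0.286,"ty":0.68,"tz":-0.34,"wx":0,"wy":-0.01,"wz":-0.01,"claw":1},{"tx":-0.286,"ty":0.68,"tz":-0.34,"wx":0,"wy":-0.01,"wz":-0.01,"claw":1}])

```text
t: 2.73
tool_pos: [492.3, -184.4, 138.7]
ee_rot: [0.694, -0.435, 0.57, 0.064]
ft_force: [0.0, -0.1, 0.0]
gripper_width: 85.5
```

```bash
python3 -c "
from h import *
from rig import camera
plan([466.8,-220.3,48],-46.5,35,130)
c=camera('wrist');pickle.dump(c,open('w1.pkl','wb'));cv2.imwrite('pics/w1.png',c['pixels'][:,:,::-1])
plan([466.8,-220.3,48],-46.5,35,130)
"
```

```text
tcp goal [ 422.9 -174.   139.2] now [ 492.3 -184.4  138.7] d [-0.285  0.467 -0.44 ] w [ 0.002 -0.02  -0.032] rows 1.6846834786175955 0.47690926997285377 t 2.73 w 85.5
tcp goal [ 422.9 -174.   139.2] now [ 492.3 -184.5  138.8] d [-0.284  0.468 -0.44 ] w [ 0.002 -0.02  -0.032] rows 1.684375524203975 0.4763184403132119 t 2.78 w 85.7
```

View pics/w1.png

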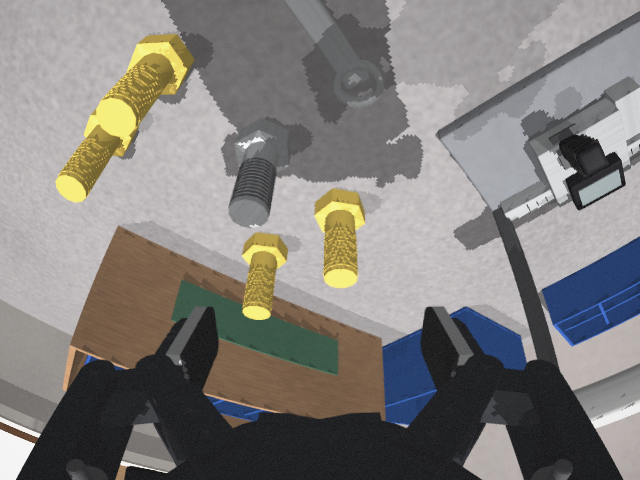

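```bash
cat >> h.py <<'E'
def wray(c,uv):
    K=c["intrinsics"];d=np.array(uv,float)-[K[0,2],K[1,2]];r=np.hypot(*d);th=r/K[0,0]
    v=np.r_[np.sin(th)*d/r,np.cos(th)] if r>0 else np.array([0,0,1.])
    return -c["R"].T@c["t"], c["R"].T@v
def watz(c,uv,z):
    o,d=wray(c,uv);return o+d*(z-o[2])/d[2]
def wproj(c,X):
    p=np.atleast_2d(X)@c["R"].T+c["t"];rr=np.hypot(p[:,0],p[:,1]);th=np.arctan2(rr,p[:,2])
    return p[:,:2]/rr[:,None]*(th*c["intrinsics"][0,0])[:,None]+[c["intrinsics"][0,2],c["intrinsics"][1,2]]
E
python3 -c "
from h import *
im=cv2.imread('pics/w1.png')
cv2.imwrite('pics/w1b.png',cv2.resize(im[105:235,210:310],None,fx=5,fy=4.6,interpolation=cv2.INTER_CUBIC))
cv2.imwrite('pics/w1c.png',cv2.resize(im[20:220,430:640],None,fx=3.8,fy=3,interpolation=cv2.INTER_CUBIC))
"
```

```text
(no output)
```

View pics/w1b.png

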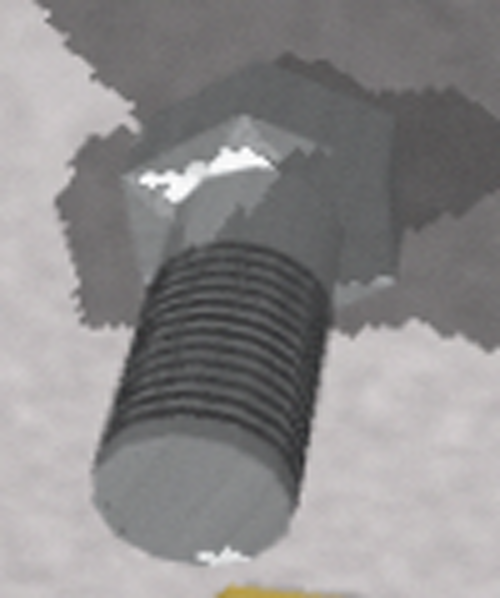

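```bash
cat > ov.py <<'E'
from h import *
c=pickle.load(open('w1.pkl','rb'))
top=watz(c,(210+198/5-.4,105+492/4.6-.4),72);print(top)
# corners guess: bottom (265,65),(395,118) z=0 ; top (395,280)?
for q,z in (((265,65),0),((395,118),0),((125,180),15),((245,113),15),((398,275),15)):
    print(q,watz(c,(210+q[0]/5-.4,105+q[1]/4.6-.4),z).round(1))
im=cv2.imread('pics/w1.png')
out=[]
for deg in (10,13.5,17,20):
    k=cv2.resize(im[105:235,210:310],None,fx=4,fy=4,interpolation=cv2.INTER_CUBIC)
    a=np.radians(deg+60*np.arange(6))
    for z,r,col in ((0,20.8,(0,0,255)),(15,20.8,(0,255,0)),(72,12,(255,0,0))):
        aa=a if z<72 else np.linspace(0,6.28,30)
        p=wproj(c,np.c_[top[0]+r*np.cos(aa),top[1]+r*np.sin(aa),np.full(len(aa),z)])
        p=((p-[210,105]+.5)*4).astype(int)
        cv2.polylines(k,[p.reshape(-1,1,2)],True,col,1)
    out.append(k)
cv2.imwrite('pics/ov1.png',cv2.resize(np.vstack([np.hstack(out[:2]),np.hstack(out[2:])]),None,fx=.9,fy=.57) if 0 else np.hstack(out[:2]))
cv2.imwrite('pics/ov2.png',np.hstack(out[2:]))
E
python3 ov.py
```

```text
[ 465.82599597 -217.88056265   72.        ]
(265, 65) [ 453.6 -205.6   -0. ]
(395, 118) [ 472.9 -201.     0. ]
(125, 180) [ 447.2 -225.4   15. ]
(245, 113) [ 452.6 -205.    15. ]
(398, 275) [ 486.1 -214.1   15. ]
```

View pics/ov1.png

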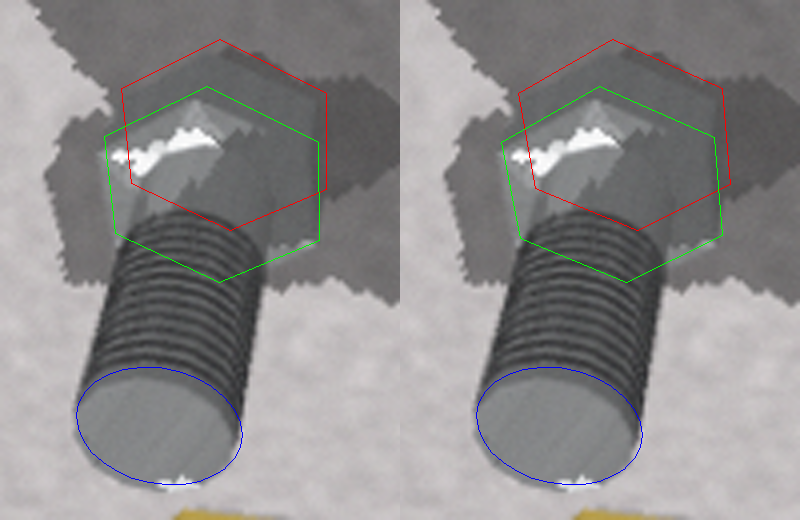

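View pics/ov2.png

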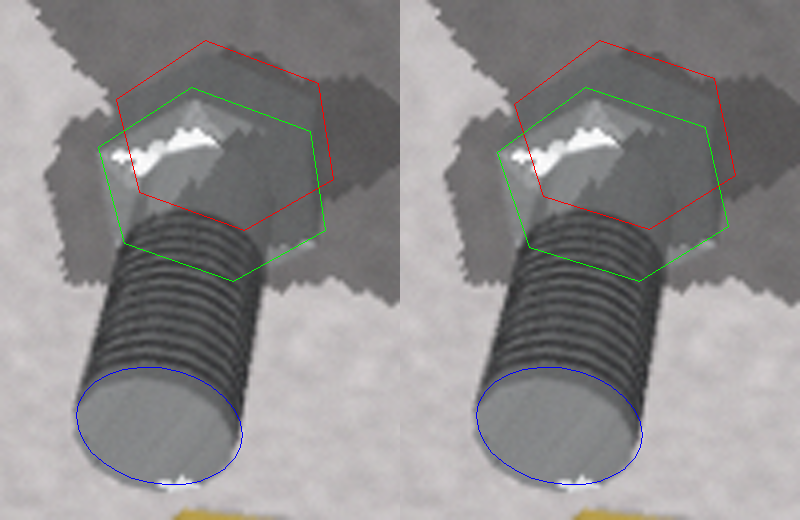

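```bash
python3 -c "
from h import *
plan([467,-219.5,47],-46,35,100)"
```

```text
tcp goal [ 434.6 -186.   113.6] now [ 492.3 -184.5  138.8] d [ 0.022  0.462 -0.427] w [-0.003 -0.024 -0.032] rows 1.510359870532201 0.4996033696589954 t 2.78 w 85.7
```

>>> move_arm(moves=[{"tx":0.01,"ty":0.23,"tz":-0.21,"wx":0,"wy":-0.02,"wz":-0.03,"claw":1},{"tx":0.02,"ty":0.46,"tz":-0.43,"wx":0,"wy":-0.024,"wz":-0.032,"claw":1},{"tx":0.02,"ty":0.46,"tz":-0.43,"wx":0,"wy":-0.024,"wz":-0.032,"claw":1},{"tx":0.02,"ty":0.46,"tz":-0.43,"wx":0,"wy":-0.024,"wz":-0.032,"claw":1},{"tx":0.02,"ty":0.46,"tz":-0.43,"wx":0,"wy":-0.024,"wz":-0.032,"claw":1}])

```text
t: 3.2
tool_pos: [497.7, -195.0, 109.1]
ee_rot: [0.698, -0.44, 0.562, 0.061]
ft_force: [0.1, 0.1, 0.6]
gripper_width: 85.3
```

```bash
python3 -c "
from h import *
from rig import camera
plan([467,-219.5,47],-46,35,0)
c=camera('wrist');pickle.dump(c,open('w2.pkl','wb'));cv2.imwrite('pics/w2.png',c['pixels'][:,:,::-1])
"
```

```text
tcp goal [ 474.5 -227.2   31.7] now [ 497.7 -195.   109.1] d [ 0.696  0.362 -0.376] w [-0.003 -0.015 -0.021] rows 2.086441869653635 0.33123014669932 t 3.2 w 85.3
```

View pics/w2.png

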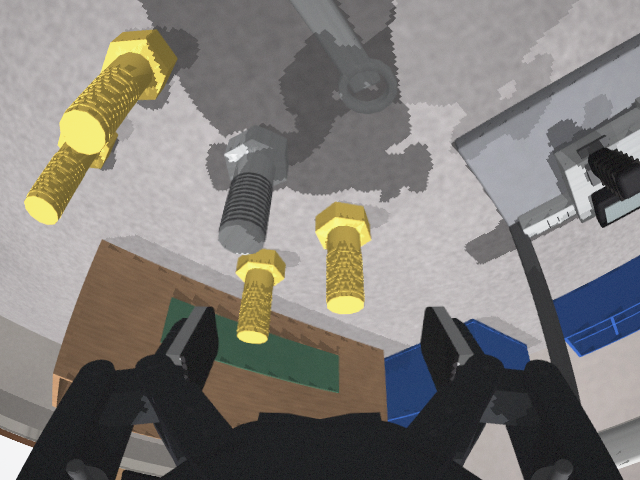

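```bash
python3 -c "
from rig import get_state
s=get_state();print(s['joint_positions'].round(3),s['tool_pos'])"
```

```text
[-0.515 -0.841 -0.995  0.864 -0.178  0.248] [ 497.95462963 -194.97058985  109.49890825]
```

```bash
python3 -c "
from h import *
plan([467,-219.5,47],-106,35,130)"
```

```text
tcp goal [ 484.6 -158.1  138.2] now [ 498.  -195.   109.5] d [-0.439  0.144  0.149] w [ 0.549  0.359 -0.013] rows 1.1643675934323499 8.251939484416932 t 3.25 w 85.1
```

>>> move_arm(moves=[{"tx":-0.35,"ty":0.05,"tz":0.05,"wx":0,"wy":0,"wz":0,"claw":0.6},{"tx":-0.44,"ty":0.14,"tz":0.15,"wx":0.55,"wy":0.36,"wz":-0.01,"claw":0.6},{"tx":-0.44,"ty":0.14,"tz":0.15,"wx":0.55,"wy":0.36,"wz":-0.01,"claw":0.6},{"tx":-0.44,"ty":0.14,"tz":0.15,"wx":0.55,"wy":0.36,"wz":-0.01,"claw":0.6},{"tx":-0.44,"ty":0.14,"tz":0.15,"wx":0.55,"wy":0.36,"wz":-0.01,"claw":0.6},{"tx":-0.44,"ty":0.14,"tz":0.15,"wx":0.55,"wy":0.36,"wz":-0.01,"claw":0.6},{"tx":-0.44,"ty":0.14,"tz":0.15,"wx":0.55,"wy":0.36,"wz":-0.01,"claw":0.6},{"tx":-0.44,"ty":0.14,"tz":0.15,"wx":0.55,"wy":0.36,"wz":-0.01,"claw":0.6},{"tx":-0.44,"ty":0.14,"tz":0.15,"wx":0.55,"wy":0.36,"wz":-0.01,"claw":0.6},{"tx":-0.44,"ty":0.14,"tz":0.15,"wx":0.55,"wy":0.36,"wz":-0.01,"claw":0.6}])

```text
t: 4.08
tool_pos: [485.9, -158.1, 137.6]
ee_rot: [0.636, -0.113, 0.699, -0.306]
ft_force: [0.3, -0.0, -0.1]
gripper_width: 68.5
```

```bash
python3 -c "
from h import *
plan([467,-219.5,47],-106,35,130)
from rig import get_state;print(get_state()['joint_positions'].round(2))"
```

```text
tcp goal [ 484.6 -158.1  138.2] now [ 485.9 -158.1  137.6] d [-0.002 -0.007 -0.012] w [-0.003 -0.005 -0.002] rows 0.033843381325319846 0.07750195899766725 t 4.08 w 68.5
[-0.23 -0.05 -0.33  1.34 -0.61  1.64]
```

Reached it. A wrist look at the bolt between the fingers.

```bash
python3 -c "
from h import *
from rig import camera
c=camera('wrist');pickle.dump(c,open('w3.pkl','wb'));cv2.imwrite('pics/w3.png',c['pixels'][:,:,::-1])
p=wproj(c,np.array([[467,-219.5,72.],[467,-219.5,15],[467,-219.5,0]]));print(p)
"
```

```text
[[318.97396087 266.65586829]
 [319.21489166 204.49117117]
 [319.26842853 190.70717156]]
```

View pics/w3.png

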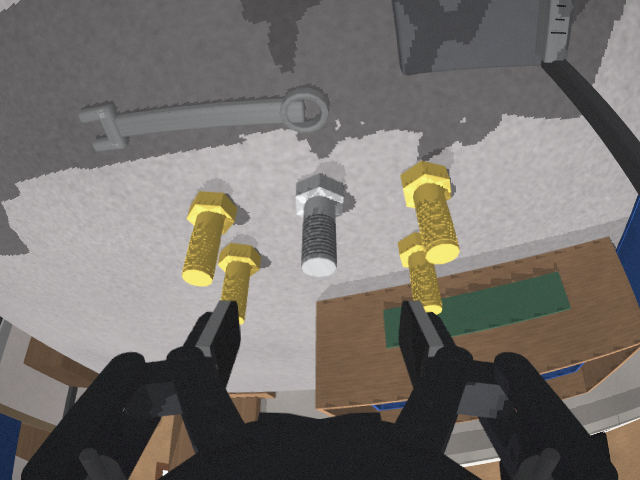

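>>> move_arm(moves=[{"tx":0.3,"ty":-0.01,"tz":-0.01,"wx":0,"wy":0,"wz":0,"claw":0.5},{"tx":0.6,"ty":-0.01,"tz":-0.01,"wx":0,"wy":0,"wz":0,"claw":0.5},{"tx":0.85,"ty":-0.01,"tz":-0.01,"wx":0,"wy":0,"wz":0,"claw":0.5},{"tx":1,"ty":-0.01,"tz":-0.01,"wx":0,"wy":0,"wz":0,"claw":0.5},{"tx":1,"ty":-0.01,"tz":-0.01,"wx":0,"wy":0,"wz":0,"claw":0.5},{"tx":1,"ty":-0.01,"tz":-0.01,"wx":0,"wy":0,"wz":0,"claw":0.5}])

```text
t: 4.63
tool_pos: [467.5, -213.2, 57.0]
ee_rot: [0.638, -0.115, 0.699, -0.303]
ft_force: [-1.0, -0.4, -0.1]
gripper_width: 64.5
```

```bash
python3 -c "
from h import *
plan([467,-219.5,47],-106,35,0)"
```

```text
tcp goal [ 464.  -229.8   31.7] now [ 467.5 -213.2   57. ] d [0.305 0.006 0.013] w [ 0.001 -0.002 -0.003] rows 0.7316306032665724 0.04148340750397119 t 4.63 w 64.5
```

>>> move_arm(moves=[{"tx":0.15,"ty":0,"tz":0.01,"wx":0,"wy":0,"wz":0,"claw":0.3},{"tx":0.3,"ty":0,"tz":0.01,"wx":0,"wy":0,"wz":0,"claw":0},{"tx":0.3,"ty":0,"tz":0.01,"wx":0,"wy":0,"wz":0,"claw":0},{"tx":0.3,"ty":0,"tz":0.01,"wx":0,"wy":0,"wz":0,"claw":-0.2},{"tx":0.3,"ty":0,"tz":0.01,"wx":0,"wy":0,"wz":0,"claw":-1},{"tx":0.3,"ty":0,"tz":0.01,"wx":0,"wy":0,"wz":0,"claw":-1},{"tx":0.3,"ty":0,"tz":0.01,"wx":0,"wy":0,"wz":0,"claw":-1},{"tx":0.3,"ty":0,"tz":0.01,"wx":0,"wy":0,"wz":0,"claw":-1},{"tx":0.3,"ty":0,"tz":0.01,"wx":0,"wy":0,"wz":0,"claw":-1}], squeeze=60)

```text
t: 5.38
tool_pos: [465.0, -229.7, 33.7]
ee_rot: [0.638, -0.116, 0.698, -0.303]
ft_force: [-0.9, 3.8, 7.3]
gripper_width: 22.3
```

```bash
python3 -c "
from h import *
from rig import camera
plan([467,-219.5,47],-106,35,0)
c=camera('wrist');pickle.dump(c,open('w4.pkl','wb'));cv2.imwrite('pics/w4.png',c['pixels'][:,:,::-1])
plan([467,-219.5,150],-106,35,0)
"
```

```text
tcp goal [ 464.  -229.8   31.7] now [ 465.  -229.7   33.7] d [ 0.018  0.008 -0.009] w [ 0.    -0.001 -0.002] rows 0.05305046811893796 0.030138601272081282 t 5.38 w 22.3
tcp goal [ 464.  -229.8  134.7] now [ 465.  -229.7   33.7] d [-0.827 -0.579 -0.01 ] w [ 0.    -0.001 -0.002] rows 2.4225867765017557 0.029860763930077278 t 5.43 w 22.6
```

View pics/w4.png

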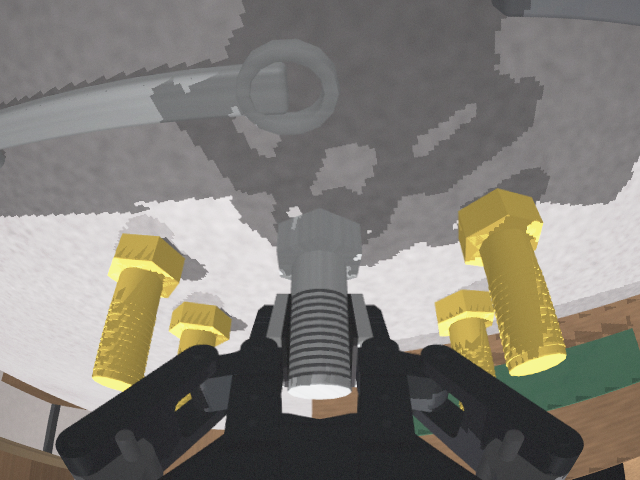

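```bash
cat >> h.py <<'E'
CAL=[614.3,87.3,np.radians(-4.1)]
def cal2w(X): return rot(CAL[2])@np.array(X,float)+[CAL[0],CAL[1],0]
def planB(B,psi):
    # bolt base target world
    psi_=np.radians(psi);h=np.array([np.cos(psi_),np.sin(psi_),0])
    tcp=np.array(B)+10.35*h+[0,0,33.7]
    N=tool(psi,35); return plan(tcp-18.7*N[:,0],psi,35)
E
python3 -c "
from h import *
print(cal2w([-100,-8,0]));planB(cal2w([-100,-8,90]),-4.1)"
```

```text
[513.98394215  86.47021817   0.        ]
tcp goal [524.3  85.7 123.7] now [ 465.  -229.7   33.7] d [-2.563  2.111 -0.301] w [-0.928 -0.648 -0.002] rows 7.994223913681002 14.231832565560069 t 5.43 w 22.6
```

>>> move_arm(moves=[{"tx":-0.2,"ty":-0.14,"tz":0,"wx":0,"wy":0,"wz":0,"claw":-1},{"tx":-0.5,"ty":-0.35,"tz":0,"wx":0,"wy":0,"wz":0,"claw":-1},{"tx":-0.82,"ty":-0.58,"tz":0,"wx":0,"wy":0,"wz":0,"claw":-1},{"tx":-0.82,"ty":-0.58,"tz":0,"wx":0,"wy":0,"wz":0,"claw":-1},{"tx":-0.82,"ty":-0.58,"tz":0,"wx":0,"wy":0,"wz":0,"claw":-1}])

```text
t: 5.85
tool_pos: [465.8, -231.0, 135.3]
ee_rot: [0.64, -0.115, 0.697, -0.304]
ft_force: [-0.7, -0.2, -4.5]
gripper_width: 22.7
```

```bash
python3 -c "
from h import *
planB(cal2w([-100,-8,90]),-4.1)"
```

```text
tcp goal [524.3  85.7 123.7] now [ 465.8 -231.   135.3] d [-1.732  2.7   -0.312] w [-0.93  -0.647 -0.001] rows 7.728137510396323 14.235297065088323 t 5.85 w 22.7
```

>>> move_arm(moves=[{"tx":-0.15,"ty":0.24,"tz":-0.03,"wx":-0.06,"wy":-0.04,"wz":0,"claw":-1},{"tx":-0.3,"ty":0.48,"tz":-0.06,"wx":-0.12,"wy":-0.08,"wz":0,"claw":-1},{"tx":-0.6,"ty":0.95,"tz":-0.11,"wx":-0.46,"wy":-0.32,"wz":0,"claw":-1},{"tx":-0.6,"ty":0.95,"tz":-0.11,"wx":-0.46,"wy":-0.32,"wz":0,"claw":-1},{"tx":-0.6,"ty":0.95,"tz":-0.11,"wx":-0.46,"wy":-0.32,"wz":0,"claw":-1},{"tx":-0.6,"ty":0.95,"tz":-0.11,"wx":-0.46,"wy":-0.32,"wz":0,"claw":-1},{"tx":-0.6,"ty":0.95,"tz":-0.11,"wx":-0.46,"wy":-0.32,"wz":0,"claw":-1},{"tx":-0.6,"ty":0.95,"tz":-0.11,"wx":-0.46,"wy":-0.32,"wz":0,"claw":-1},{"tx":-0.6,"ty":0.95,"tz":-0.11,"wx":-0.46,"wy":-0.32,"wz":0,"claw":-1},{"tx":-0.6,"ty":0.95,"tz":-0.11,"wx":-0.46,"wy":-0.32,"wz":0,"claw":-1}])

```text
t: 6.68
tool_pos: [483.6, -119.7, 125.8]
ee_rot: [0.706, -0.4, 0.584, -0.002]
ft_force: [0.4, -0.4, -3.6]
gripper_width: 22.7
```

```bash
python3 -c "
from h import *
planB(cal2w([-100,-8,90]),-4.1)"
```

```text
tcp goal [524.3  85.7 123.7] now [ 483.6 -119.7  125.8] d [-0.818  1.22   1.492] w [-0.471 -0.328 -0.005] rows 5.021032297920319 7.21274844400644 t 6.68 w 22.7
```

>>> move_arm(moves=[{"tx":-0.13,"ty":0.2,"tz":0.24,"wx":-0.07,"wy":-0.05,"wz":0,"claw":-1},{"tx":-0.26,"ty":0.4,"tz":0.48,"wx":-0.14,"wy":-0.1,"wz":0,"claw":-1},{"tx":-0.53,"ty":0.79,"tz":0.97,"wx":-0.47,"wy":-0.33,"wz":0,"claw":-1},{"tx":-0.53,"ty":0.79,"tz":0.97,"wx":-0.47,"wy":-0.33,"wz":0,"claw":-1},{"tx":-0.53,"ty":0.79,"tz":0.97,"wx":-0.47,"wy":-0.33,"wz":0,"claw":-1},{"tx":-0.53,"ty":0.79,"tz":0.97,"wx":-0.47,"wy":-0.33,"wz":0,"claw":-1},{"tx":-0.53,"ty":0.79,"tz":0.97,"wx":-0.47,"wy":-0.33,"wz":0,"claw":-1},{"tx":-0.53,"ty":0.79,"tz":0.97,"wx":-0.47,"wy":-0.33,"wz":0,"claw":-1},{"tx":-0.53,"ty":0.79,"tz":0.97,"wx":-0.47,"wy":-0.33,"wz":0,"claw":-1},{"tx":-0.53,"ty":0.79,"tz":0.97,"wx":-0.47,"wy":-0.33,"wz":0,"claw":-1}])

```text
t: 7.52
tool_pos: [557.4, 14.4, 124.1]
ee_rot: [0.633, -0.605, 0.363, 0.318]
ft_force: [0.2, -0.1, -3.9]
gripper_width: 22.5
```

```bash
python3 -c "
from h import *
from rig import get_state
planB(cal2w([-100,-8,90]),-4.1);print(get_state()['joint_positions'].round(2))"
```

```text
tcp goal [524.3  85.7 123.7] now [557.4  14.4 124.1] d [-0.2    0.327  0.686] w [-0.003  0.001 -0.028] rows 1.8853463061239566 0.35961173441617345 t 7.52 w 22.5
[-0.27 -0.84 -0.97  0.89  0.11 -0.16]
```

```bash
python3 -c "
from h import *
planB(cal2w([-45,-8,80]),-4.1)"
```

```text
tcp goal [579.2  81.8 113.7] now [557.4  14.4 124.1] d [ 0.179 -0.084  0.688] w [-0.003  0.001 -0.028] rows 1.7155656416327494 0.35961173441617345 t 7.52 w 22.5
```

>>> move_arm(moves=[{"tx":0.09,"ty":-0.04,"tz":0.2,"wx":0,"wy":0,"wz":-0.01,"claw":-1},{"tx":0.18,"ty":-0.08,"tz":0.45,"wx":0,"wy":0,"wz":-0.03,"claw":-1},{"tx":0.18,"ty":-0.08,"tz":0.69,"wx":0,"wy":0,"wz":-0.03,"claw":-1},{"tx":0.18,"ty":-0.08,"tz":0.69,"wx":0,"wy":0,"wz":-0.03,"claw":-1},{"tx":0.18,"ty":-0.08,"tz":0.69,"wx":0,"wy":0,"wz":-0.03,"claw":-1}])

```text
t: 7.93
tool_pos: [578.0, 85.1, 112.9]
ee_rot: [0.64, -0.615, 0.347, 0.305]
ft_force: [-0.4, 0.6, -4.2]
gripper_width: 22.5
```

```bash
python3 -c "
from h import *
from rig import get_state,camera
planB(cal2w([-45,-8,80]),-4.1);print(get_state()['joint_positions'].round(2))
for n in('wrist','top'):
  c=camera(n);pickle.dump(c,open(n+'5.pkl','wb'));cv2.imwrite('pics/'+n+'5.png',c['pixels'][:,:,::-1])
"
```

```text
tcp goal [579.2  81.8 113.7] now [578.   85.1 112.9] d [ 0.001 -0.016 -0.032] w [-0.     0.003  0.001] rows 0.08574109786770644 0.039752568612964355 t 7.93 w 22.5
[-0.08 -0.77 -0.97  0.76  0.01 -0.01]
```

View pics/wrist5.png

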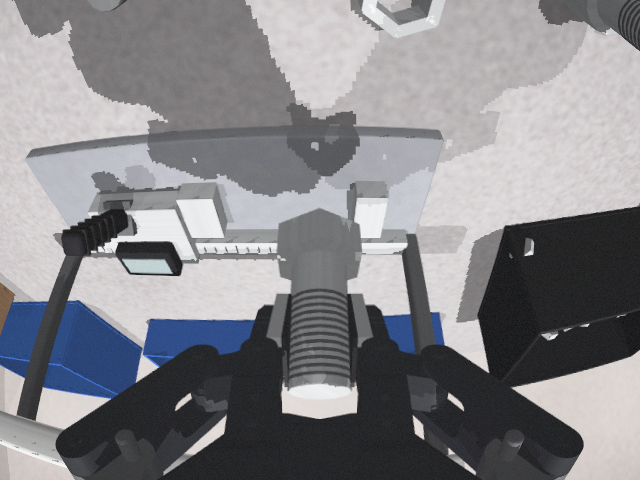

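View pics/top5.png

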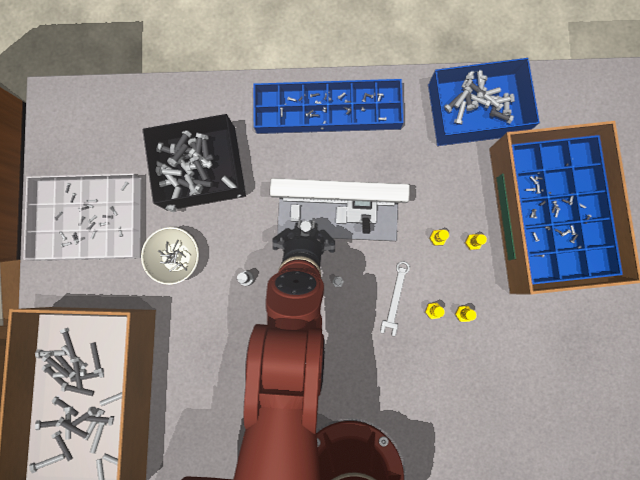

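```bash
python3 -c "
from h import *
im=cv2.imread('pics/wrist5.png')
cv2.imwrite('pics/w5a.png',cv2.resize(im[120:260,340:460],None,fx=4.2,fy=4.2,interpolation=cv2.INTER_CUBIC))
cv2.imwrite('pics/w5b.png',cv2.resize(im[130:290,20:240],None,fx=3.6,fy=3.6,interpolation=cv2.INTER_CUBIC))
"
```

```text
(no output)
```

View pics/w5a.png

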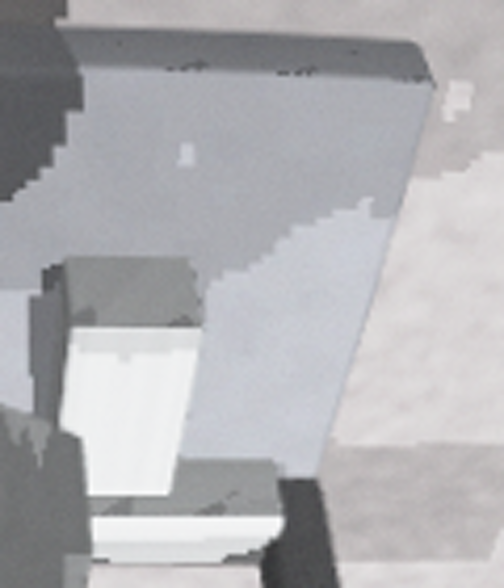

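View pics/w5b.png

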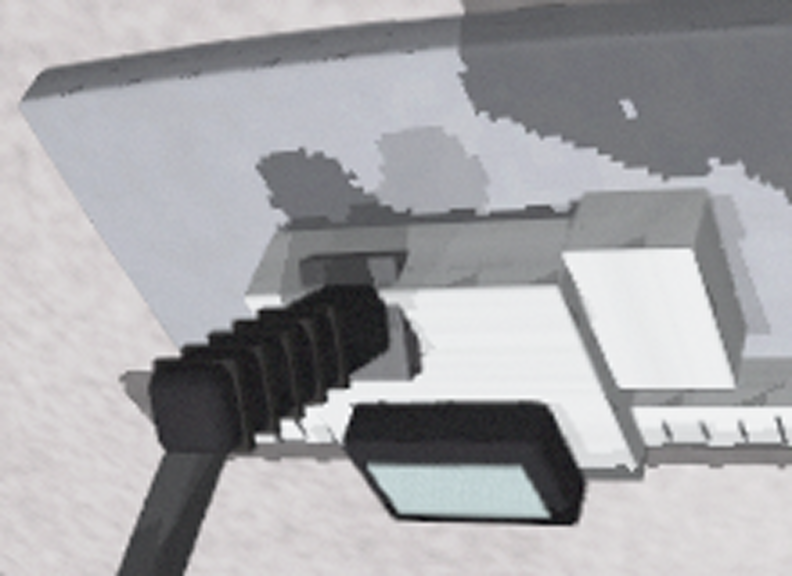

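```bash
python3 -c "
from h import *
c=pickle.load(open('wrist5.pkl','rb'))
A=[((-55,70,12),(430,85)),((-20,38,28),(203,327)),((-20,18,28),(68,325)),((20,38,28),(170,495))]
B=[((-55,-220,12),(22,100))]
J=[((-20,0,28),(695,247)),((20,0,28),(735,387)),((-20,-25,28),(562,253))]
def o(q,off,k): return np.array(off)+np.array(q)/k-.4
M=np.array([a[0] for a in A+B+J],float);U=np.array([o(a[1],(340,120),4.2) for a in A]+[o(a[1],(20,130),3.6) for a in B+J])
def f(p):
    X=M.copy();X[5:,1]+=p[3]
    return (wproj(c,X@rot(p[2]).T+[p[0],p[1],0])-U).ravel()
r=least_squares(f,[614,87,-.07,-71],x_scale=[1,1,.01,1]);print(r.x,np.degrees(r.x[2]));print(r.fun.reshape(-1,2).round(1))
p=r.x
for i in range(8):
  w=watz(c,U[i],M[i,2]);print(M[i],((w-[614.3,87.3,0])@rot(CAL[2])).round(1))
"
```

```text
[ 6.15007811e+02  8.68554630e+01 -6.99408979e-02 -7.09687471e+01] -4.007318266704158
[[ 2.3 -0.6]
 [-0.   0.4]
 [-0.1  0.6]
 [-0.4  0. ]
 [-2.9  1.2]
 [-0.4  0.6]
 [ 0.7  0.6]
 [-0.2 -0.1]]
[-55.  70.  12.] [-53.8  68.2  12. ]
[-20.  38.  28.] [-19.7  37.6  28. ]
[-20.  18.  28.] [-19.8  17.6  28. ]
[20. 38. 28.] [20.6 37.9 28. ]
[ -55. -220.   12.] [ -54.5 -216.7   12. ]
[-20.   0.  28.] [-19.6 -71.   28. ]
[20.  0. 28.] [ 20.1 -71.7  28. ]
[-20. -25.  28.] [-19.  -96.3  28. ]
```

```bash
sed -i 's/CAL=\[614.3,87.3/CAL=[614.6,87.1/' h.py; python3 -c "
from h import *
planB(cal2w([-45,-7,28]),-4.1)
planB(cal2w([-1,-7,28]),-4.1)"
```

```text
tcp goal [579.5  82.6  61.7] now [578.4  83.4 113.3] d [ 0.429  0.288 -0.009] w [-0.001  0.002  0.002] rows 1.2387777536245486 0.0366815299071919 t 8.03 w 22.9
tcp goal [623.4  79.4  61.7] now [578.4  83.4 113.3] d [ 0.682 -0.072 -0.009] w [-0.001  0.002  0.002] rows 1.6455093577497235 0.0366815299071919 t 8.03 w 22.9
```

>>> move_arm(moves=[{"tx":0.2,"ty":0.14,"tz":-0.01,"wx":0,"wy":0.002,"wz":0.002,"claw":-1},{"tx":0.43,"ty":0.29,"tz":-0.01,"wx":0,"wy":0.002,"wz":0.002,"claw":-1},{"tx":0.43,"ty":0.29,"tz":-0.01,"wx":0,"wy":0.002,"wz":0.002,"claw":-1},{"tx":0.51,"ty":0.17,"tz":-0.01,"wx":0,"wy":0.002,"wz":0.002,"claw":-1},{"tx":0.6,"ty":0.05,"tz":-0.01,"wx":0,"wy":0.002,"wz":0.002,"claw":-1},{"tx":0.68,"ty":-0.07,"tz":-0.01,"wx":0,"wy":0.002,"wz":0.002,"claw":-1},{"tx":0.68,"ty":-0.07,"tz":-0.01,"wx":0,"wy":0.002,"wz":0.002,"claw":-1},{"tx":0.68,"ty":-0.07,"tz":-0.01,"wx":0,"wy":0.002,"wz":0.002,"claw":-1}])

```text
t: 8.7
tool_pos: [623.9, 78.3, 62.8]
ee_rot: [0.639, -0.614, 0.349, 0.304]
ft_force: [-0.3, 0.2, -3.9]
gripper_width: 22.9
```

```bash
python3 -c "
from h import *
from rig import camera
planB(cal2w([-1,-7,14]),-4.1)
c=camera('wrist');pickle.dump(c,open('w6.pkl','wb'));cv2.imwrite('pics/w6.png',c['pixels'][:,:,::-1])
"
```

```text
tcp goal [623.4  79.4  47.7] now [623.9  78.3  62.8] d [0.12  0.091 0.011] w [-0.001  0.    -0.   ] rows 0.36256786031045724 0.016042847228548568 t 8.7 w 22.9
```

View pics/w6.png

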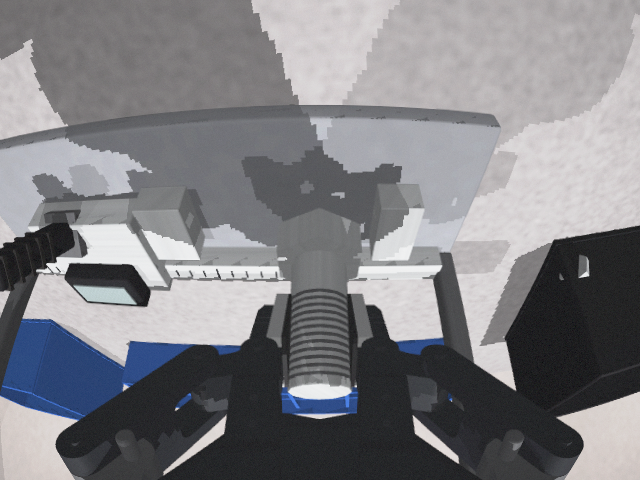

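>>> move_arm(moves=[{"tx":0.06,"ty":0.045,"tz":0.005,"wx":0,"wy":0,"wz":0,"claw":-1},{"tx":0.11,"ty":0.08,"tz":0.005,"wx":0,"wy":0,"wz":0,"claw":-1},{"tx":0.12,"ty":0.09,"tz":0.01,"wx":0,"wy":0,"wz":0,"claw":-1},{"tx":0.12,"ty":0.09,"tz":0.01,"wx":0,"wy":0,"wz":0,"claw":-1}])

```text
t: 9.08
tool_pos: [622.3, 80.2, 45.9]
ee_rot: [0.639, -0.615, 0.349, 0.304]
ft_force: [-0.7, 0.5, -4.4]
gripper_width: 22.4
```

>>> move_arm(moves=[{"tx":0.009,"ty":0.006,"tz":0,"wx":0,"wy":0,"wz":0,"claw":-1},{"tx":0.009,"ty":0.006,"tz":0,"wx":0,"wy":0,"wz":0,"claw":-1}])

```text
t: 9.25
tool_pos: [623.0, 80.2, 45.7]
ee_rot: [0.639, -0.615, 0.348, 0.304]
ft_force: [0.6, 0.3, -1.4]
gripper_width: 22.6
```

>>> move_arm(moves=[{"tx":0.004,"ty":0.003,"tz":0,"wx":0,"wy":0,"wz":0,"claw":-1},{"tx":0.004,"ty":0.003,"tz":0,"wx":0,"wy":0,"wz":0,"claw":-1}])

```text
t: 9.42
tool_pos: [623.3, 80.2, 45.7]
ee_rot: [0.639, -0.615, 0.348, 0.304]
ft_force: [-2.7, 0.5, 1.5]
gripper_width: 22.7
```

Seated. Opening gradually.

>>> move_arm(moves=[{"tx":0,"ty":0,"tz":0,"wx":0,"wy":0,"wz":0,"claw":-0.3},{"tx":0,"ty":0,"tz":0,"wx":0,"wy":0,"wz":0,"claw":0},{"tx":0,"ty":0,"tz":0,"wx":0,"wy":0,"wz":0,"claw":0.2},{"tx":0,"ty":0,"tz":0,"wx":0,"wy":0,"wz":0,"claw":0.3},{"tx":0,"ty":0,"tz":0,"wx":0,"wy":0,"wz":0,"claw":0.3}])

```text
t: 9.83
tool_pos: [623.0, 80.1, 45.1]
ee_rot: [0.639, -0.615, 0.349, 0.304]
ft_force: [-0.3, 0.6, -0.1]
gripper_width: 55.4
```

```bash
python3 -c "
from h import *
from rig import camera,get_state
c=camera('wrist');pickle.dump(c,open('w7.pkl','wb'));cv2.imwrite('pics/w7.png',c['pixels'][:,:,::-1])
s=get_state();print(s['tool_pos'],s['ft_force'],s['gripper_width'])
"
```

```text
[622.88744256  80.12594852  44.97434921] [ 0.77437776  0.88591236 -0.70716169] 55.5678226386068
```

View pics/w7.png

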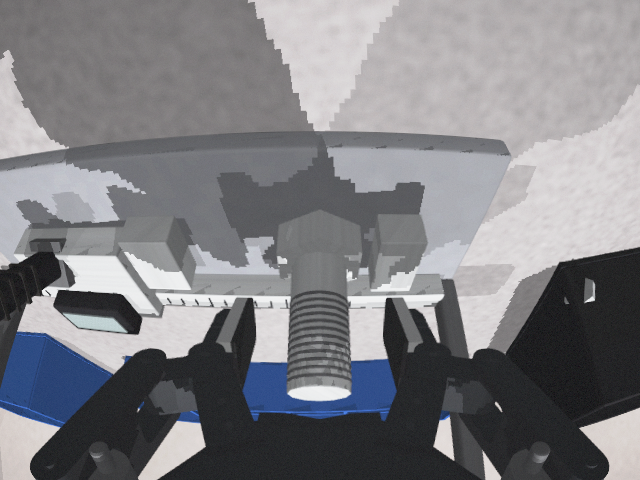

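```bash
python3 -c "
from h import *
c=pickle.load(open('w7.pkl','rb'))
L=lambda w:((w-[CAL[0],CAL[1],0])@rot(CAL[2])).round(1)
print('shank top',L(watz(c,(319.3,391.5),84)))
c=pickle.load(open('wrist5.pkl','rb'))
for q in ((150,385),(155,450),(240,450),(230,362),(193,410)): print(q,[L(watz(c,(20+q[0]/3.6-.4,130+q[1]/3.6-.4),z)) for z in (78,82,86)])
T=pickle.load(open('top0.pkl','rb'));W=L(cloud(T).reshape(-1,3)-0)
W=W[(W[:,2]>38)&(W[:,2]<100)&(W[:,0]<14)&(W[:,0]>-60)&(W[:,1]>-155)&(W[:,1]<-125)]
for z in range(48,90,4):
  m=W[(abs(W[:,2]-z)<2)];print(z,len(m),m.mean(0).round(1) if len(m) else '')
plan(cal2w([-29,-141,66]),-4.1,35,0)
"
```

```text
shank top [-5.5 -6.4 84. ]
(150, 385) [array([ -46.2, -148.4,   78. ]), array([ -51.4, -143. ,   82. ]), array([ -56.5, -137.6,   86. ])]
(155, 450) [array([ -28.5, -159. ,   78. ]), array([ -34.3, -153.2,   82. ]), array([ -40.1, -147.4,   86. ])]
(240, 450) [array([ -29. , -139.8,   78. ]), array([ -34.8, -134.7,   82. ]), array([ -40.6, -129.6,   86. ])]
(230, 362) [array([ -51.6, -128.7,   78. ]), array([ -56.5, -124. ,   82. ]), array([ -61.5, -119.4,   86. ])]
(193, 410) [array([ -39.8, -143.3,   78. ]), array([ -45.2, -138.1,   82. ]), array([ -50.6, -132.9,   86. ])]
48 2 [ -11.  -143.2   46.4]
52 10 [ -15.5 -143.    52.1]
56 10 [ -17.6 -141.2   56.1]
60 4 [ -21.4 -138.    60.6]
64 9 [ -23.1 -142.8   63.7]
68 9 [ -28.9 -141.6   68.4]
72 8 [ -31.6 -138.3   71.9]
76 17 [ -38.3 -140.5   76.4]
80 18 [ -41.3 -143.2   80.3]
84 19 [ -40.5 -139.8   83.7]
88 4 [ -40.4 -140.5   86.8]
tcp goal [586.3 -52.2  50.7] now [622.9  80.1  45. ] d [-0.203  0.188 -1.346] w [-0.     0.001 -0.   ] rows 3.2959990927860656 0.010283669350922087 t 9.88 w 55.6
```

>>> move_arm(moves=[{"tx":-0.2,"ty":0,"tz":0,"wx":0,"wy":0,"wz":0,"claw":0.3},{"tx":-0.4,"ty":0,"tz":0,"wx":0,"wy":0,"wz":0,"claw":0.3},{"tx":-0.72,"ty":0,"tz":0,"wx":0,"wy":0,"wz":0,"claw":0.3},{"tx":-0.72,"ty":0,"tz":0,"wx":0,"wy":0,"wz":0,"claw":0.3},{"tx":-0.72,"ty":0,"tz":0,"wx":0,"wy":0,"wz":0,"claw":0.3}])

```text
t: 10.3
tool_pos: [583.0, 83.0, 107.5]
ee_rot: [0.64, -0.616, 0.347, 0.302]
ft_force: [-0.1, 0.2, -0.1]
gripper_width: 55.8
```

```bash
python3 -c "
from h import *
from rig import camera,get_state
c=camera('wrist');pickle.dump(c,open('w8.pkl','wb'));cv2.imwrite('pics/w8.png',c['pixels'][:,:,::-1])
plan(cal2w([-34,-140.5,117]),-4.1,35,0)
print(get_state()['joint_positions'].round(2))
"
```

```text
tcp goal [581.3 -51.4 101.7] now [582.3  83.  105.2] d [ 0.077 -0.052 -1.341] w [-0.     0.001  0.001] rows 3.2228043948454155 0.018854397647381813 t 10.35 w 55.7
[-0.09 -0.74 -0.97  0.73  0.01 -0.01]
```

View pics/w8.png

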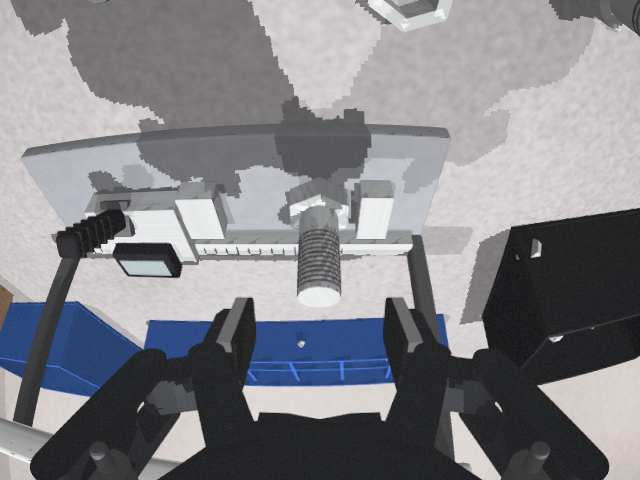

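```bash
python3 -c "
from h import *
c=pickle.load(open('w8.pkl','rb'))
L=lambda w:((w-[CAL[0],CAL[1],0])@rot(CAL[2])).round(1)
print('shank top',L(watz(c,(319.3,297),84)))
im=cv2.imread('pics/w8.png')
k=cv2.resize(im[165:310,270:410],None,fx=4,fy=4,interpolation=cv2.INTER_CUBIC)
for z,r,col in ((12,20.8,(0,0,255)),(27,20.8,(0,255,0)),(84,12,(255,0,0))):
    a=np.radians(60*np.arange(6)) if z<80 else np.linspace(0,6.28,30)
    X=np.array([cal2w([-4+r*np.cos(t),-6.5+r*np.sin(t),z]) for t in a])
    p=((wproj(c,X)-[270,165]+.5)*4).astype(int);cv2.polylines(k,[p.reshape(-1,1,2)],True,col,1)
cv2.imwrite('pics/w8o.png',k)
"
```

```text
shank top [-1.8 -6.4 84. ]
```

View pics/w8o.png

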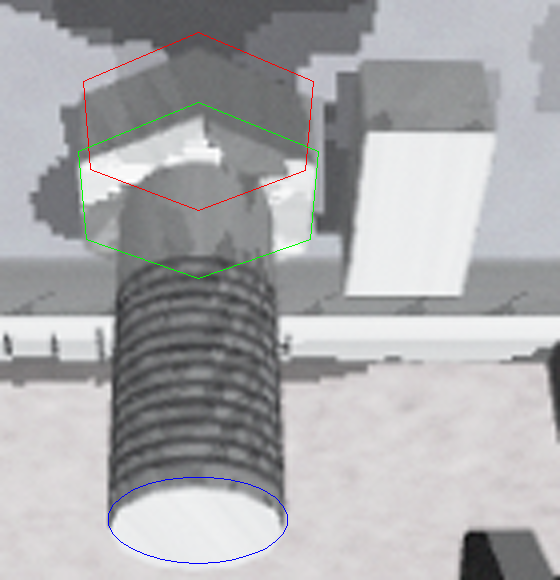

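>>> move_arm(moves=[{"tx":0,"ty":0,"tz":-0.3,"wx":0,"wy":0,"wz":0,"claw":0.3},{"tx":0,"ty":0,"tz":-0.6,"wx":0,"wy":0,"wz":0,"claw":0.2},{"tx":0,"ty":0,"tz":-0.95,"wx":0,"wy":0,"wz":0,"claw":0.1},{"tx":0,"ty":0,"tz":-0.95,"wx":0,"wy":0,"wz":0,"claw":0.1},{"tx":0,"ty":0,"tz":-0.95,"wx":0,"wy":0,"wz":0,"claw":0.1},{"tx":0,"ty":0,"tz":-0.95,"wx":0,"wy":0,"wz":0,"claw":0.1}])

```text
t: 10.85
tool_pos: [574.5, -11.7, 102.4]
ee_rot: [0.639, -0.614, 0.349, 0.305]
ft_force: [0.4, 0.5, 0.0]
gripper_width: 47.1
```

```bash
python3 -c "
from h import *
plan(cal2w([-34,-140.5,117]),-4.1,35,0)
"
```

```text
tcp goal [581.3 -51.4 101.7] now [574.5 -11.7 102.4] d [ 0.061 -0.076 -0.391] w [-0.001  0.001 -0.002] rows 0.9667002584190769 0.026670308078955794 t 10.85 w 47.1
```

>>> move_arm(moves=[{"tx":0.03,"ty":-0.04,"tz":-0.2,"wx":0,"wy":0,"wz":0,"claw":0.1},{"tx":0.06,"ty":-0.075,"tz":-0.39,"wx":0,"wy":0,"wz":0,"claw":0.1},{"tx":0.06,"ty":-0.075,"tz":-0.39,"wx":0,"wy":0,"wz":0,"claw":0.1},{"tx":0.06,"ty":-0.075,"tz":-0.39,"wx":0,"wy":0,"wz":0,"claw":0.1}])

```text
t: 11.18
tool_pos: [581.5, -50.4, 102.2]
ee_rot: [0.639, -0.614, 0.349, 0.305]
ft_force: [-0.8, -0.1, -0.3]
gripper_width: 47.2
```

```bash
python3 -c "
from h import *
from rig import camera
c=camera('wrist');pickle.dump(c,open('w9.pkl','wb'));cv2.imwrite('pics/w9.png',c['pixels'][:,:,::-1])
plan(cal2w([-34,-140.5,66]),-4.1,35,0)
print(wproj(c,[cal2w([-34-11.5,-140.5,82.4]),cal2w([-34,-140.5,66])]))
"
```

```text
tcp goal [581.3 -51.4  50.7] now [581.4 -50.  102.3] d [ 0.423  0.295 -0.015] w [-0.     0.001 -0.001] rows 1.2381372792269683 0.0244357412819881 t 11.23 w 46.7
[[317.17795159 245.71243437]
 [317.35526066 232.0750808 ]]
```

View pics/w9.png

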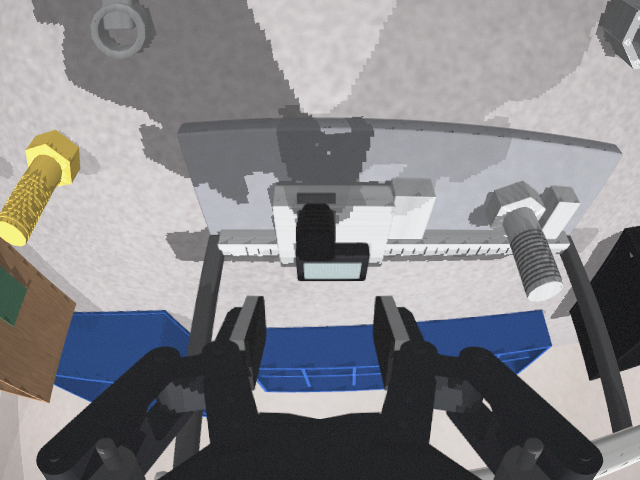

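>>> move_arm(moves=[{"tx":0.14,"ty":0.1,"tz":-0.02,"wx":0,"wy":0,"wz":0,"claw":0.1},{"tx":0.28,"ty":0.2,"tz":-0.02,"wx":0,"wy":0,"wz":0,"claw":0.1},{"tx":0.42,"ty":0.29,"tz":-0.02,"wx":0,"wy":0,"wz":0,"claw":0.1},{"tx":0.42,"ty":0.29,"tz":-0.02,"wx":0,"wy":0,"wz":0,"claw":0.1},{"tx":0.42,"ty":0.29,"tz":-0.02,"wx":0,"wy":0,"wz":0,"claw":0.1}])

```text
t: 11.65
tool_pos: [581.1, -51.6, 50.9]
ee_rot: [0.639, -0.614, 0.349, 0.306]
ft_force: [0.6, 0.3, -0.2]
gripper_width: 47.0
```

```bash
python3 -c "
from h import *
from rig import camera
c=camera('wrist');pickle.dump(c,open('w10.pkl','wb'));cv2.imwrite('pics/w10.png',c['pixels'][:,:,::-1])
plan(cal2w([-34,-140.5,66]),-4.1,35,0)
"
```

```text
tcp goal [581.3 -51.4  50.7] now [581.9 -52.2  52.5] d [0.011 0.016 0.008] w [ 0.     0.001 -0.   ] rows 0.05125164661692089 0.01678887597673544 t 11.7 w 46.8
```

View pics/w10.png

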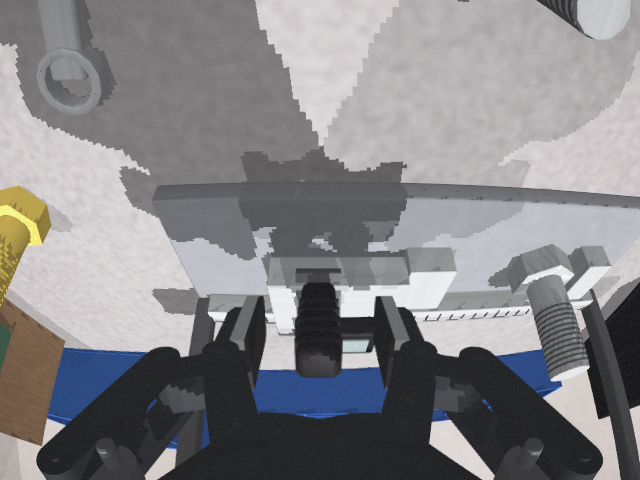

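>>> move_arm(moves=[{"tx":0,"ty":0,"tz":0,"wx":0,"wy":0,"wz":0,"claw":-0.3},{"tx":0,"ty":0,"tz":0,"wx":0,"wy":0,"wz":0,"claw":-1},{"tx":0,"ty":0,"tz":0,"wx":0,"wy":0,"wz":0,"claw":-1},{"tx":0,"ty":0,"tz":0,"wx":0,"wy":0,"wz":0,"claw":-1},{"tx":0,"ty":0,"tz":0,"wx":0,"wy":0,"wz":0,"claw":-1},{"tx":0,"ty":0,"tz":0,"wx":0,"wy":0,"wz":0,"claw":-1}], squeeze=30)

```text
t: 12.2
tool_pos: [582.6, -53.5, 53.7]
ee_rot: [0.639, -0.615, 0.348, 0.304]
ft_force: [-5.5, 2.6, 7.0]
gripper_width: 15.2
```

>>> move_arm(moves=[{"tx":0,"ty":0,"tz":0.03,"wx":0,"wy":0,"wz":0,"claw":-1},{"tx":0,"ty":0,"tz":0.06,"wx":0,"wy":0,"wz":0,"claw":-1},{"tx":0,"ty":0,"tz":0.1,"wx":0,"wy":0,"wz":0,"claw":-1},{"tx":0,"ty":0,"tz":0.1,"wx":0,"wy":0,"wz":0,"claw":-1}])

```text
t: 12.53
tool_pos: [583.3, -43.9, 53.7]
ee_rot: [0.639, -0.615, 0.349, 0.303]
ft_force: [-5.1, -2.7, 5.5]
gripper_width: 15.8
```

>>> move_arm(moves=[{"tx":0,"ty":0,"tz":0.06,"wx":0,"wy":0,"wz":0,"claw":-1},{"tx":0,"ty":0,"tz":0.12,"wx":0,"wy":0,"wz":0,"claw":-1},{"tx":0,"ty":0,"tz":0.18,"wx":0,"wy":0,"wz":0,"claw":-1},{"tx":0,"ty":0,"tz":0.24,"wx":0,"wy":0,"wz":0,"claw":-1},{"tx":0,"ty":0,"tz":0.3,"wx":0,"wy":0,"wz":0,"claw":-1},{"tx":0,"ty":0,"tz":0.3,"wx":0,"wy":0,"wz":0,"claw":-1}])

```text
t: 13.03
tool_pos: [585.5, -13.5, 53.7]
ee_rot: [0.639, -0.615, 0.348, 0.303]
ft_force: [-3.9, -1.9, 5.2]
gripper_width: 15.2
```

```bash
python3 -c "
from h import *
from rig import camera,get_state
c=camera('wrist');pickle.dump(c,open('w11.pkl','wb'));cv2.imwrite('pics/w11.png',c['pixels'][:,:,::-1])
s=get_state();print(((s['tool_pos']-[CAL[0],CAL[1],0])@rot(CAL[2])).round(1),s['ft_force'].round(1))
"
```

```text
[ -21.8 -102.7   53.7] [-5.1 -2.2  4.9]
```

View pics/w11.png

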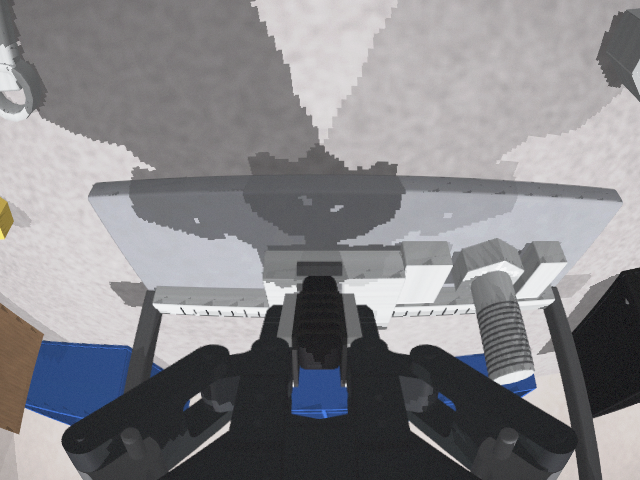

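```bash
python3 -c "
from h import *
c=pickle.load(open('w11.pkl','rb'))
L=lambda w:((w-[CAL[0],CAL[1],0])@rot(CAL[2])).round(1)
im=cv2.imread('pics/w11.png')
k=cv2.resize(im[225:305,390:590],None,fx=4,fy=4,interpolation=cv2.INTER_CUBIC);cv2.imwrite('pics/w11c.png',k)
"
```

```text
(no output)
```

View pics/w11c.png

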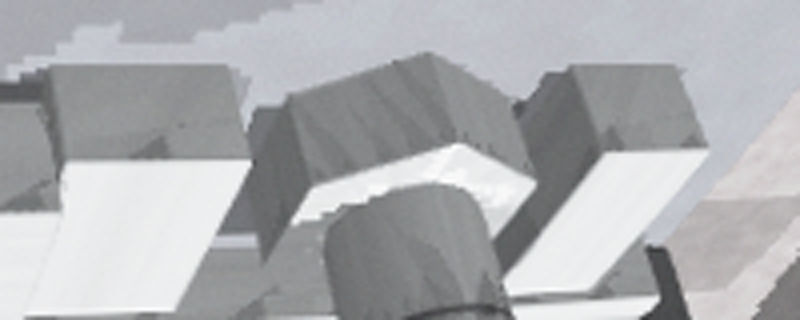

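```bash
python3 -c "
from h import *
c=pickle.load(open('w11.pkl','rb'))
L=lambda w:((w-[CAL[0],CAL[1],0])@rot(CAL[2])).round(1)
for q in ((65,160),(250,158),(605,152),(708,150)): print(L(watz(c,(390+q[0]/4-.4,225+q[1]/4-.4),28)))
"
```

```text
[-20.7 -60.6  28. ]
[-20.6 -36.5  28. ]
[-20.3  17.6  28. ]
[-20.1  36.6  28. ]
```

>>> move_arm(moves=[{"tx":0,"ty":0,"tz":0.04,"wx":0,"wy":0,"wz":0,"claw":-1},{"tx":0,"ty":0,"tz":0.08,"wx":0,"wy":0,"wz":0,"claw":-1},{"tx":0,"ty":0,"tz":0.12,"wx":0,"wy":0,"wz":0,"claw":-1},{"tx":0,"ty":0,"tz":0.15,"wx":0,"wy":0,"wz":0,"claw":-1},{"tx":0,"ty":0,"tz":0.17,"wx":0,"wy":0,"wz":0,"claw":-1},{"tx":0,"ty":0,"tz":0.17,"wx":0,"wy":0,"wz":0,"claw":-1}])

```text
t: 13.58
tool_pos: [586.7, 2.7, 53.7]
ee_rot: [0.639, -0.615, 0.349, 0.303]
ft_force: [-5.1, -3.3, 6.0]
gripper_width: 15.6
```

>>> move_arm(moves=[{"tx":0,"ty":0,"tz":0.015,"wx":0,"wy":0,"wz":0,"claw":-1},{"tx":0,"ty":0,"tz":0.03,"wx":0,"wy":0,"wz":0,"claw":-1},{"tx":0,"ty":0,"tz":0.03,"wx":0,"wy":0,"wz":0,"claw":-1}])

```text
t: 13.83
tool_pos: [586.8, 5.5, 53.7]
ee_rot: [0.639, -0.615, 0.349, 0.303]
ft_force: [-4.8, -3.4, 4.9]
gripper_width: 15.3
```

```bash
python3 -c "
from h import *
from rig import camera,get_state
c=camera('wrist');pickle.dump(c,open('w12.pkl','wb'));cv2.imwrite('pics/w12.png',c['pixels'][:,:,::-1])
s=get_state();print(((s['tool_pos']-[CAL[0],CAL[1],0])@rot(CAL[2])).round(1),s['ft_force'].round(1))
"
```

```text
[-21.8 -83.4  53.7] [-4.9 -4.5  6.3]
```

View pics/w12.png

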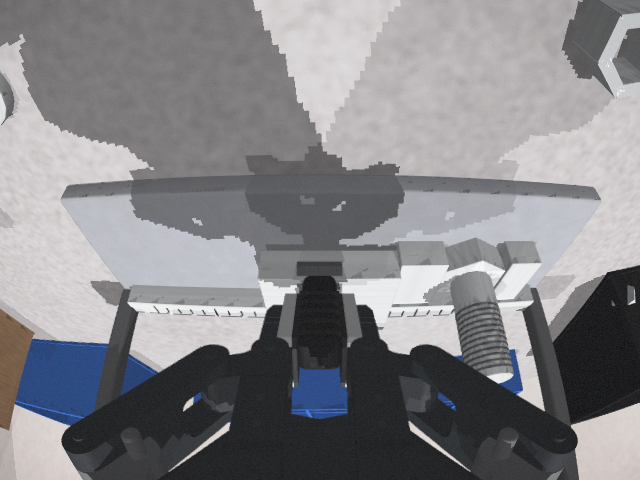

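>>> move_arm(moves=[{"tx":0,"ty":0,"tz":0.015,"wx":0,"wy":0,"wz":0,"claw":-1},{"tx":0,"ty":0,"tz":0.03,"wx":0,"wy":0,"wz":0,"claw":-1},{"tx":0,"ty":0,"tz":0.04,"wx":0,"wy":0,"wz":0,"claw":-1},{"tx":0,"ty":0,"tz":0.04,"wx":0,"wy":0,"wz":0,"claw":-1}])

```text
t: 14.22
tool_pos: [587.1, 9.0, 53.7]
ee_rot: [0.639, -0.615, 0.349, 0.302]
ft_force: [-5.0, -6.5, 5.0]
gripper_width: 15.4
```

>>> move_arm(moves=[{"tx":0,"ty":0,"tz":0.01,"wx":0,"wy":0,"wz":0,"claw":-1},{"tx":0,"ty":0,"tz":0.02,"wx":0,"wy":0,"wz":0,"claw":-1},{"tx":0,"ty":0,"tz":0.02,"wx":0,"wy":0,"wz":0,"claw":-1}])

```text
t: 14.47
tool_pos: [587.3, 10.7, 53.7]
ee_rot: [0.639, -0.615, 0.35, 0.302]
ft_force: [-5.7, -8.7, 6.4]
gripper_width: 15.4
```

>>> move_arm(moves=[{"tx":0,"ty":0,"tz":0.01,"wx":0,"wy":0,"wz":0,"claw":-1},{"tx":0,"ty":0,"tz":0.02,"wx":0,"wy":0,"wz":0,"claw":-1},{"tx":0,"ty":0,"tz":0.035,"wx":0,"wy":0,"wz":0,"claw":-1},{"tx":0,"ty":0,"tz":0.035,"wx":0,"wy":0,"wz":0,"claw":-1},{"tx":0,"ty":0,"tz":0.035,"wx":0,"wy":0,"wz":0,"claw":-1},{"tx":0,"ty":0,"tz":0.035,"wx":0,"wy":0,"wz":0,"claw":-1},{"tx":0,"ty":0,"tz":0.035,"wx":0,"wy":0,"wz":0,"claw":-1}])

```text
t: 15.05
tool_pos: [587.5, 13.5, 53.8]
ee_rot: [0.638, -0.615, 0.35, 0.302]
ft_force: [-6.2, -9.9, 5.9]
gripper_width: 15.6
```

```bash
python3 -c "
from h import *
from rig import camera,get_state
c=camera('wrist');pickle.dump(c,open('w13.pkl','wb'));im=c['pixels'][:,:,::-1];cv2.imwrite('pics/w13.png',im)
s=get_state();print(((s['tool_pos']-[CAL[0],CAL[1],0])@rot(CAL[2])).round(1),s['ft_force'].round(1))
cv2.imwrite('pics/w13c.png',cv2.resize(im[225:405,370:570],None,fx=3.3,fy=3.3,interpolation=cv2.INTER_CUBIC))
"
```

```text
[-21.8 -75.3  53.8] [ -5.8 -10.5   5.1]
```

View pics/w13c.png

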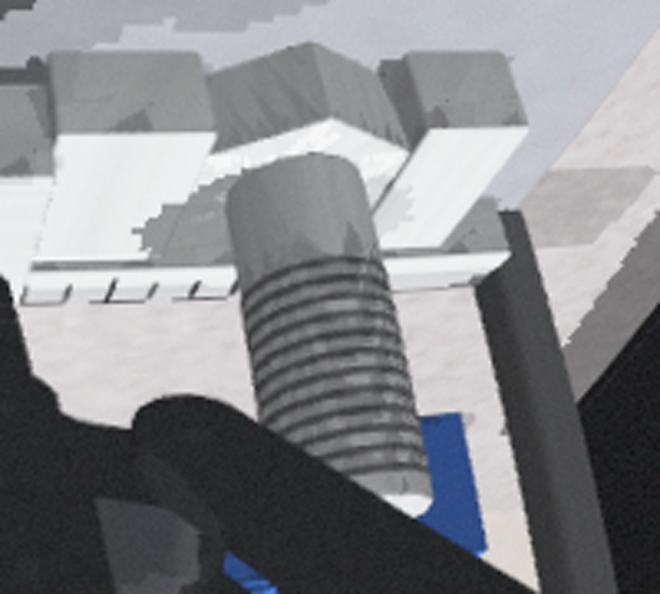

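```bash
python3 -c "
from h import *
c=pickle.load(open('w13.pkl','rb'))
L=lambda w:((w-[CAL[0],CAL[1],0])@rot(CAL[2])).round(1)
for q in ((57,132),(215,132),(430,128),(527,126)): print(L(watz(c,(370+q[0]/3.3-.4,225+q[1]/3.3-.4),28)))
"
```

```text
[-20.8 -43.   28. ]
[-20.4 -18.7  28. ]
[-20.5  17.8  28. ]
[-20.4  36.4  28. ]
```

>>> move_arm(moves=[{"tx":0,"ty":0,"tz":0.01,"wx":0,"wy":0,"wz":0,"claw":-1},{"tx":0,"ty":0,"tz":0.01,"wx":0,"wy":0,"wz":0,"claw":-1},{"tx":0,"ty":0,"tz":0.01,"wx":0,"wy":0,"wz":0,"claw":-1},{"tx":0,"ty":0,"tz":0.01,"wx":0,"wy":0,"wz":0,"claw":-1},{"tx":0,"ty":0,"tz":0.01,"wx":0,"wy":0,"wz":0,"claw":-1}])

```text
t: 15.52
tool_pos: [587.6, 14.4, 53.8]
ee_rot: [0.638, -0.615, 0.35, 0.302]
ft_force: [-7.2, -11.9, 5.9]
gripper_width: 15.7
```

>>> move_arm(moves=[{"tx":0,"ty":0,"tz":-0.02,"wx":0,"wy":0,"wz":0,"claw":-1},{"tx":0,"ty":0,"tz":-0.04,"wx":0,"wy":0,"wz":0,"claw":-1},{"tx":0,"ty":0,"tz":-0.06,"wx":0,"wy":0,"wz":0,"claw":-1},{"tx":0,"ty":0,"tz":-0.08,"wx":0,"wy":0,"wz":0,"claw":-1},{"tx":0,"ty":0,"tz":-0.1,"wx":0,"wy":0,"wz":0,"claw":-1},{"tx":0,"ty":0,"tz":-0.1,"wx":0,"wy":0,"wz":0,"claw":-1}])

```text
t: 16.02
tool_pos: [586.9, 5.6, 53.7]
ee_rot: [0.639, -0.615, 0.349, 0.303]
ft_force: [-4.5, -3.5, 5.7]
gripper_width: 15.3
```

>>> move_arm(moves=[{"tx":0,"ty":0,"tz":-0.02,"wx":0,"wy":0,"wz":0,"claw":-1},{"tx":0,"ty":0,"tz":-0.02,"wx":0,"wy":0,"wz":0,"claw":-1},{"tx":0,"ty":0,"tz":-0.02,"wx":0,"wy":0,"wz":0,"claw":-0.5},{"tx":0,"ty":0,"tz":-0.02,"wx":0,"wy":0,"wz":0,"claw":-0.2},{"tx":0,"ty":0,"tz":-0.02,"wx":0,"wy":0,"wz":0,"claw":0},{"tx":0,"ty":0,"tz":-0.02,"wx":0,"wy":0,"wz":0,"claw":0.1},{"tx":0,"ty":0,"tz":-0.02,"wx":0,"wy":0,"wz":0,"claw":0.1},{"tx":0,"ty":0,"tz":-0.02,"wx":0,"wy":0,"wz":0,"claw":0.1}])

```text
t: 16.68
tool_pos: [586.0, 5.2, 52.0]
ee_rot: [0.639, -0.615, 0.349, 0.304]
ft_force: [-0.2, 0.1, 0.4]
gripper_width: 47.0
```

```bash
python3 -c "
from h import *
from rig import camera,get_state
c=camera('wrist');pickle.dump(c,open('w14.pkl','wb'));im=c['pixels'][:,:,::-1];cv2.imwrite('pics/w14.png',im)
s=get_state();print(((s['tool_pos']-[CAL[0],CAL[1],0])@rot(CAL[2])).round(1),s['ft_force'].round(1))
"
```

```text
[-22.7 -83.8  52.1] [-0.1  1.2  1.2]
```

View pics/w14.png

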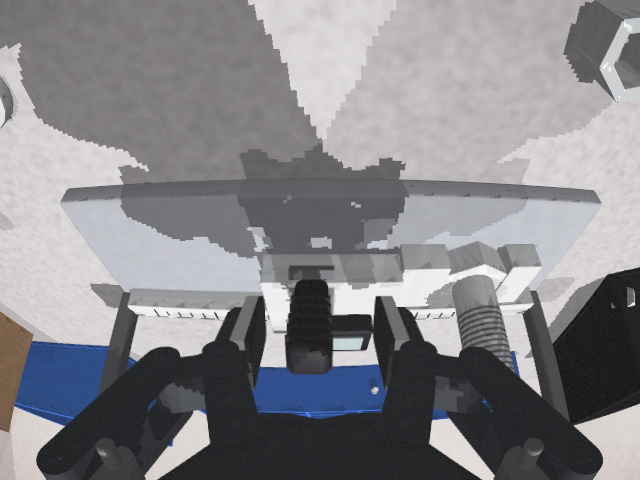

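>>> move_arm(moves=[{"tx":-0.15,"ty":-0.1,"tz":-0.02,"wx":0,"wy":0,"wz":0,"claw":0.1},{"tx":-0.3,"ty":-0.2,"tz":-0.02,"wx":0,"wy":0,"wz":0,"claw":0.1},{"tx":-0.45,"ty":-0.28,"tz":-0.02,"wx":0,"wy":0,"wz":0,"claw":0.1},{"tx":-0.6,"ty":-0.3,"tz":-0.02,"wx":0,"wy":0,"wz":0,"claw":0.1},{"tx":-0.6,"ty":-0.3,"tz":-0.02,"wx":0,"wy":0,"wz":0,"claw":0.1},{"tx":-0.6,"ty":-0.3,"tz":-0.02,"wx":0,"wy":0,"wz":0,"claw":0.1}])

```text
t: 17.23
tool_pos: [576.6, 3.5, 119.4]
ee_rot: [0.639, -0.615, 0.348, 0.304]
ft_force: [0.0, 0.6, 0.3]
gripper_width: 47.2
```

```bash
python3 -c "
from h import *
from rig import camera,get_state
for n in ('wrist','top','scene'):
  c=camera(n);pickle.dump(c,open(n+'15.pkl','wb'));im=c['pixels'][:,:,::-1];cv2.imwrite('pics/%s15.png'%n,im)
s=get_state();print(s['tool_pos'],s['ft_force'].round(1))
"
```

```text
[575.64111487   3.85185524 116.96055534] [ 0.3 -0.6  0.5]
```

View pics/wrist15.png

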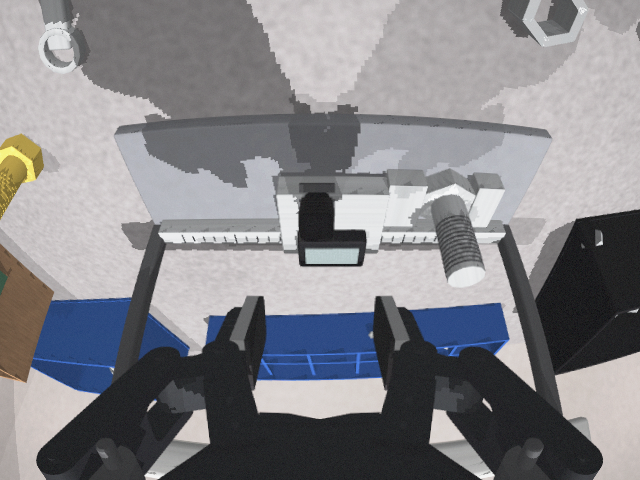

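View pics/scene15.png

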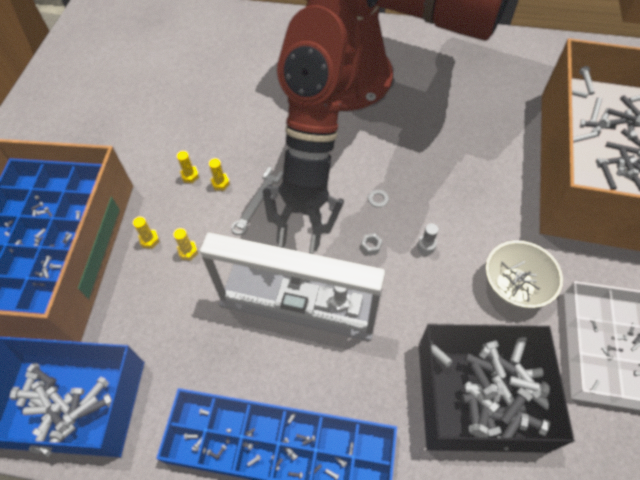

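```bash
python3 -c "
from h import *
c=pickle.load(open('wrist15.pkl','rb'))
im=cv2.imread('pics/wrist15.png')
k=cv2.resize(im[155:305,280:520],None,fx=3.3,fy=3.3,interpolation=cv2.INTER_CUBIC)
bx,by=-2,0
for z,r,col in ((12,20.8,(0,0,255)),(27,20.8,(0,255,0)),(84,12,(255,0,0))):
    a=np.radians(60*np.arange(6)) if z<80 else np.linspace(0,6.28,30)
    X=np.array([cal2w([bx+r*np.cos(t),by+r*np.sin(t),z]) for t in a])
    p=((wproj(c,X)-[280,155]+.5)*3.3).astype(int);cv2.polylines(k,[p.reshape(-1,1,2)],True,col,1)
for X in ([[-20,-18,28],[20,-18,28],[20,-43,28],[-20,-43,28]],[[-20,18,28],[20,18,28],[20,38,28],[-20,38,28]],[[-45.5,-96,82.4],[-45.5,-80,82.4]]):
    p=((wproj(c,np.array([cal2w(x) for x in X]))-[280,155]+.5)*3.3).astype(int);cv2.polylines(k,[p.reshape(-1,1,2)],True,(255,0,255),1)
cv2.imwrite('pics/fin.png',k)
"
```

```text
(no output)
```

View pics/fin.png

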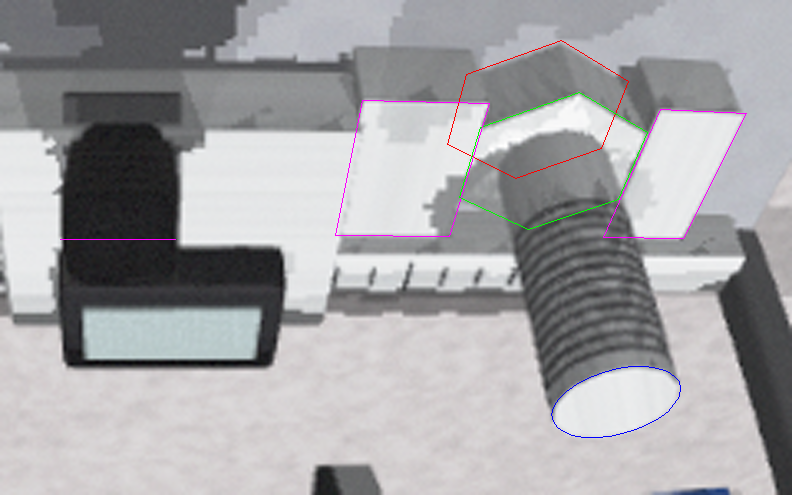

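Everything fits the shut state: the bolt is upright at about x −2, y 0, the jaws are on its flats, and the grip is back at rest. The arm is clear, so I'm handing in.

```bash
python3 -c "
from rig import sign_off,get_state
s=get_state();print(s['t'],s['ft_force'],abs(s['joint_vel']).max())
print(sign_off())"
```

```text
17.3833 [ 0.31407161 -0.57458447  0.49673372] 0.003947362679242573
the job is handed in; nothing more can be done
None
```

The hex bolt stands head-down on the caliper bed with the jaws shut on two flats of its head. I handed the job in at 17.4 s, and no verdict was given.

- **Bolt:** I picked it up by the shank with the tool tilted 35°, set it on the bed between the open jaws and released it.
- **Jaw:** I gripped the thumb grip and slid the jaw shut. The spring was then pressed to about 13–14 mm of its 18 mm travel, at about 12 N. I eased it back, let go and backed the arm away.

**Last checks**
- **Wrist camera:** in the final picture the bolt was upright at about x −2 mm, y 0 mm in the bed frame. The grip had sprung back and the robot was touching nothing. The jaw gap measured 36.5 mm, taken while the grip was still pressed, and the final overlay agreed with it.
- **Other objects:** the yellow bolts, round bolt, nut, washer and bowl looked unmoved in the scene camera. The small bolt and part of the wrench were hidden behind the arm, so I did not check them at the end. The force readings showed no sign of a knock.
- **Camera disagreement:** the top and scene cameras differed by about 2–3 mm, so I used wrist-camera fits for placing.
- **Reach:** one arm joint reached its lower range limit on two approaches, so I re-routed. I stayed clear of the lamp bar throughout.

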